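# Shut a food carrier and clamp its draw latch

## Robot

A 6-joint arm with a two-finger parallel gripper is mounted at the origin on a cart in front of the work surface, level with it; the furniture and walls round the work are solid. World frame = base frame: x ahead of the robot, y to its left, z up, the work surface at z = 0. Lengths are in m, angles in degrees, forces in N, time in s.
With the tool pointing down it reaches from about 0.4 to 0.825 m from the base axis. Payload 7 kg.
Tool frame: the origin (TCP) lies on the centre line of the jaws, within the pads' length; the fingertips stand 14 mm ahead of it and the grasp point (between the pads) lies 5 mm behind it; z points along the fingers, y is the line along which they close (so a half turn about z gives the same grasp; the last joint's range is limited). The gripper opens to 88 mm and grips with 3 to 60 N. Pads are 19 mm wide; open, the fingers measure 130 mm over their backs; the gripper's body (78 mm by 193 mm) begins 47 mm behind the grasp point.
Start: joints at [-53.852, 20.546, 0.682, 0, -70.136, -16.507], TCP at [0.227, -0.636, 0.241] pointing down, gripper open.
Joint ranges: [-176.03, 176.03], [-82.01, 121.73], [-58.28, 71.71], [-173.87, 95.51], [-174.79, -0.11], [-173.66, 173.66]. Speed limits (degrees/s): [136.94, 136.94, 172.46, 180, 180, 180].

## Interface

Orientations are given as [roll, pitch, yaw] about the fixed x, y, z axes, in that order (R = Rz(yaw) Ry(pitch) Rx(roll)).
In Python, from plant import r gives the robot as it stands.
- The arm moves only by the tool send_rows, never from a script. Its argument "steps" is a list of rows, each an object with "dp": the shift along the tool's x, y, z in mm, a list of three; "roll": the turn about the tool's z in rad; "jaw": the opening in per cent of the stroke, from 0 (shut) to 100 (fully open). In form: [{"dp": [tx, ty, tz], "roll": roll, "jaw": jaw}, ...]. A call has 1 to 5 rows; each row is the pose to reach, as a shift and turn from the pose commanded when the call began, along the tool's axes at that moment; what a row does not reach only later rows make up. A row lasts 1/8 s, in which the tool goes at most 62.5 mm and 10.7 degrees, less where a joint would pass 70% of its speed; a pose out of reach is approached as far as the arm can. A call with a gripper value outside its range is refused whole. The fingers move at their own pace and stop on an object; "newtons" is the grip in N (left out, the last holds). Time passes only in rows, so rows that repeat a pose let the fingers close. It gives the time, the measured TCP pose, the force, the opening and the grip force at its end, in the units of the state.
- r.get_state(): the state, without advancing time (a new reading comes with each control period).
- r.capture(name): name is "scene" or "side" or "wrist"; returns a dict with "image" (384x512x3 uint8, blue, green, red), "K" (3x3 intrinsics, pixels), "rvec" (rotation vector, rad) and "tvec" (3), from world to camera coordinates, as OpenCV has them. Camera axes: x right, y down, z forward; pixel columns grow to the right and rows downward; lengths in m; the calibration is good to about 2 mm. A picture is of the moment at which its call begins. There is no depth.
- r.close_job(): hands the job in; it is judged then, once.
The state is a dict: "time_s": time; "joints": joint angles; "qd": joint speeds; "joint_torque": joint torques, N m; "tcp_pos": TCP position; "eef_rot": TCP orientation; "contact_force": force on the tool from outside, world axes, zero at the start; "moment": the same for the moment, N m; "gripper_width": finger opening in m; "gripper_force": force on a finger pad.
Only numpy, scipy, OpenCV 4.12 (cv2) and the standard library are available. Lean on these libraries where they do the work, as an engineer would, in place of code of your own. Each camera call takes 0.05 s, during which the arm holds its last target. There are 200 camera calls.

## Task

Close the lid of the food carrier on the worktop until it bears on its seal, hook the wire loop of its front latch into the keeper on the lid, then push the lever down past centre until it lies home against the front, so that the lid is clamped tight. The seal's thickness is not known, so work by feel and gently, never leaning hard on the lid, the loop or the lever; leave the spice jars and the mug beside the carrier standing where they are.

Things in the scene. Friction and masses are not known exactly. Their poses are not given: they have to be found in the camera images.
- latch_pivot (a point): axis of the latch lever on the fixed food carrier (white box with hinged lid, 170 mm deep, 250 mm wide, on the worktop), mid-width, 90 mm above the worktop. Its x axis points level from the carrier's front (toward the robot) to its back, y along its width, z up; the front wall is 16 mm behind it (+x).
- lid_front (a point): point on the flat top of the lid, 16 mm behind its front edge, mid-width: press here to close the lid. Clamped home it is 60 mm above latch_pivot (150 mm over the worktop); when the lid just bears on the black rubber seal on the rim it is 3 to 7 mm higher, as seals have set differently (not measured: feel for it). At the start the lid stands ajar.
- lid (a joint): angle of the lid about its hinge at the back, rad: 0 clamped home, 0.016 to 0.038 when it just bears on the seal, more when open. The hinge is stiff: the lid stays where it is left, moved by some 3 N. The seal gives about 1 mm per 28 N at the front.
- keeper (a point): where the loop's bar lies when hooked: seat of the 24 mm wide steel hook on the lid's front edge, open to the top; x to the back, z up. Hook floor 2.5 mm below it; up-turned lip 4.5 to 7.5 mm in front of it, top 2.5 mm above it; block 4.5 mm behind it, with a tongue rising to 14 mm. The bar must come over the lip (5 mm or more above this point), back to the block, then down.
- loop_bar (a point): middle of the cross bar of the wire loop: 5 mm thick, 33 mm long along the carrier's width, 66 mm from the loop's pivot on the lever.
- loop_tab (a point): grip point of the steel thumb tab on the loop's bar, 17 mm from the bar: the tab is 16 mm wide along the carrier's width (take it by these two edges, from above), 4.5 mm thick, 25 mm long, leaning 0.25 rad outward from the loop; it may turn between the fingers as the loop swings.
- loop (a joint): angle of the loop about its pivot on the lever, rad; lever + loop is the loop's lean: about 0 when it stands upright, negative when it leans out from the carrier. A little friction keeps it where it is left.
- lever (a joint): angle of the latch lever, rad: 0 home, hanging down against the carrier's front; pi/2 straight out. The loop's pivot is on it, 14 mm from its axis, so moving the loop turns the lever (against some 3 N of friction; both stay where left). With the loop hooked it rests at about 0.9 to 1.3; pushing it down then grows heavier (to 4 to 12 N); below about 0.15 it is past centre and snaps home.
- lever_tip (a point): free end of the lever, a flared lip 51 mm from the axis. The lever is a 26 mm wide steel plate; its flat outer face lies 6.5 mm outside the line from the axis; push on it 30 to 45 mm from the axis, with shut fingers leaning 25 to 45 degrees (hand away from the carrier) so that the hand keeps clear of the lid above.
- spice_jar_1: spice jar with a dark cap, 41 mm wide, 105 mm high, left of the carrier; origin under its foot
- spice_jar_2: another such spice jar, left of the carrier, farther back; origin under its foot
- mug_1: green and white mug, 101 mm high, right of the carrier; origin under its foot
There are look-alikes about, which are no part of the job. Leave any brown or turquoise look-alike of the spice_jar_2 alone.

How it is judged:
By the outcome, as a careful person would: the job done as asked, in the order asked, and still so for the second after the job is handed in, with the robot touching nothing.
It also fails if it takes over 64 s, if anything falls off the work surface, if the arm or the gripper's body presses on something with over 40 N, if the wrist force passes 120 N, or if a joint passes its speed limit or range.

## Working session

There is one attempt and no reset: what is moved stays moved. The work goes in short steps, Python scripts to look and compute and a tool call to move; the robot and the scene stay as the last step left them, time stands still between calls to the robot, and variables do not carry over. Pictures are saved under pics/ and viewed, at most 10 in all, crops included, and the job is handed in when it is done.

Besides the shell and the picture viewer there is one more tool, called after ">>>" by a JSON object that holds its "op" and its "data". send_rows: Moves the arm, as the interface text tells. Its arguments: {"type":"object","properties":{"steps":{"type":"array","items":{"type":"object","properties":{"dp":{"type":"array","items":{"type":"number"}},"roll":{"type":"number"},"jaw":{"type":"number"}}}},"newtons":{"type":"number"}},"required":["steps"]}

```bash
ls; mkdir -p pics; cat > h.py <<'E'
import numpy as np, cv2
from plant import r
def cap(n):
    c=r.capture(n); return c
def ray(c,u,v):
    R=cv2.Rodrigues(np.array(c["rvec"],float))[0]; t=np.array(c["tvec"],float).ravel()
    K=np.array(c["K"],float); p=cv2.undistortPoints(np.array([[[u,v]]],float),K,None)[0,0]
    return -R.T@t, R.T@np.array([p[0],p[1],1.])
def plane(c,u,v,ax,val):
    o,d=ray(c,u,v); return o+d*(val-o[ax])/d[ax]
def tri(c1,p1,c2,p2):
    o1,d1=ray(c1,*p1);o2,d2=ray(c2,*p2)
    s=np.linalg.lstsq(np.stack([d1,-d2],1),o2-o1,rcond=None)[0]
    a=o1+s[0]*d1;b=o2+s[1]*d2
    return (a+b)/2,np.linalg.norm(a-b)
def proj(c,P):
    return cv2.projectPoints(np.array(P,float).reshape(-1,3),np.array(c["rvec"],float),np.array(c["tvec"],float),np.array(c["K"],float),None)[0][:,0]
E
python3 - <<'E'
from h import *
import pickle
cs={n:cap(n) for n in("scene","side","wrist")}
pickle.dump(cs,open("c0.pkl","wb"))
for n,c in cs.items(): print(n,ray(c,256,192)[0].round(3),ray(c,256,192)[1].round(3),c["K"][0][0])
a=np.hstack([cs["scene"]["image"],cs["side"]["image"]])
cv2.imwrite("pics/a.png",cv2.resize(cs["scene"]["image"],(800,600)));cv2.imwrite("pics/b.png",cv2.resize(cs["side"]["image"],(800,600)))
print(r.get_state())
E
```

```text
pics
scene [-0.211  0.546  1.042] [ 0.599 -0.297 -0.743] 482.32641426151537
side [0.312 1.148 1.022] [ 0.145 -0.744 -0.652] 493.358676932776
wrist [ 0.157 -0.661  0.383] [ 0.252  0.104 -0.962] 266.19517667485394
{'time_s': 0.15, 'joints': array([-5.38517186e+01,  2.05835249e+01,  6.48523379e-01, -1.51087157e-02,
       -7.01379916e+01, -1.65067663e+01]), 'qd': array([ 0.1246293 , -0.12823348,  0.11184286,  0.13394457,  0.05518461,
        0.06392055]), 'joint_torque': array([-1.67910213e-03, -5.83275676e+01,  2.93287271e+01,  7.00125799e+00,
        8.74050369e-03, -1.24694984e-04]), 'tcp_pos': array([ 0.22675537, -0.6354089 ,  0.23983979]), 'eef_rot': array([ 1.79925979e+02, -7.12158297e-03, -1.60363623e+02]), 'contact_force': array([ 0.51216567, -0.41071212, -0.23784112]), 'moment': array([-0.02068746, -0.01968868, -0.02989631]), 'gripper_force': 0.0, 'gripper_width': 0.08748369700394125}
```

View pics/a.png

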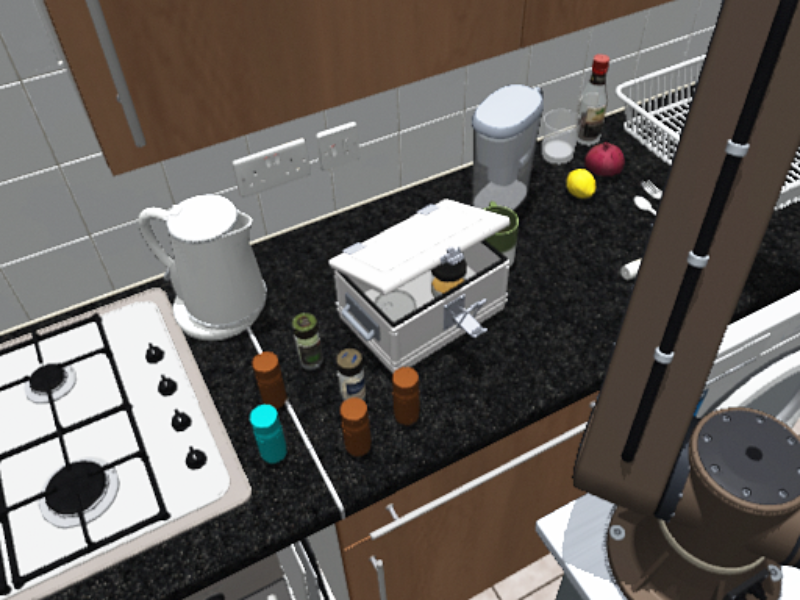

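View pics/b.png

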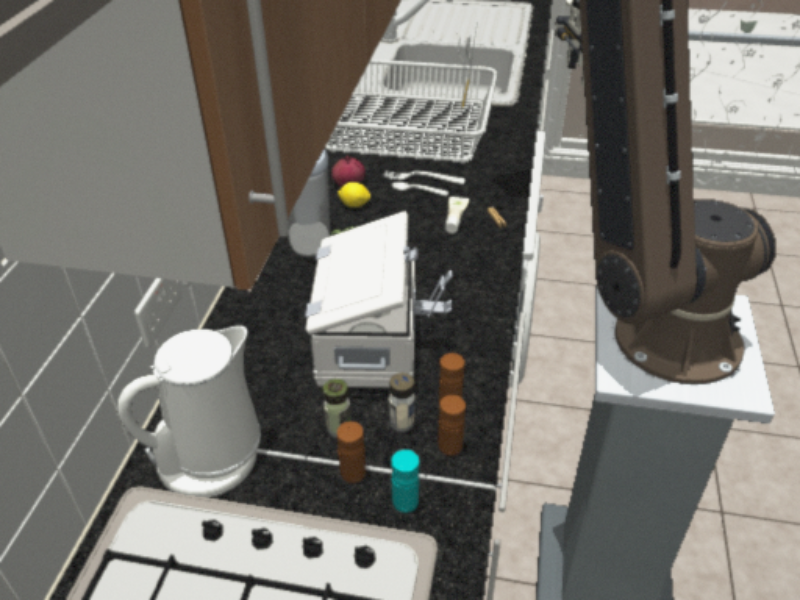

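The scene view shows the white carrier at (335-508, 200-370) with its lid ajar, and the latch lever and loop at about (465,315). The two pale jars with dark caps, at (350,375) and (307,340), are spice jars 1 and 2. The mug is at (500,230). The brown jars at (267,378), (355,428) and (405,395) and the turquoise one at (268,435) are look-alikes. The side view shows the latch at about (435,300). Next, an enlarged crop of both views.

```bash
python3 - <<'E'
from h import *
import pickle
cs=pickle.load(open("c0.pkl","rb"))
a=cs["scene"]["image"][120:245,205:335];b=cs["side"]["image"][130:255,190:300]
def up(i,k,x0,y0):
    o=cv2.resize(i,None,fx=k,fy=k,interpolation=cv2.INTER_CUBIC)
    for x in range(-x0%20,i.shape[1],20): cv2.putText(o,str(x0+x),(x*k,8),0,.3,(0,0,255));cv2.line(o,(x*k,10),(x*k,14),(0,0,255))
    for y in range(-y0%20,i.shape[0],20): cv2.putText(o,str(y0+y),(0,y*k+3),0,.3,(0,0,255))
    return o
A=cs["scene"]["image"][175:225,265:325];B=cs["side"]["image"][155:215,250:300]
o=np.zeros((600,800,3),np.uint8)
x=up(a,3,205,120);o[:375,:390]=x
x=up(b,3,190,130);o[:375,400:730]=x
x=up(A,4,265,175)[:222];o[378:378+200,:240]=x[:200]
x=up(B,4,250,155);o[378:600,400:600]=x[:222]
cv2.imwrite("pics/c.png",o)
E
```

```text
(no output)
```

View pics/c.png

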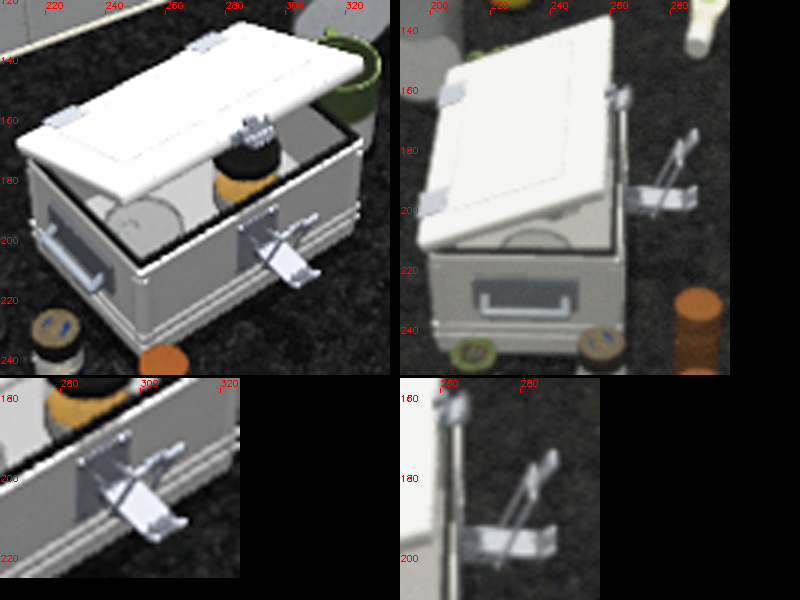

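```bash
python3 - <<'E'
from h import *
import pickle
cs=pickle.load(open("c0.pkl","rb"));a,b=cs["scene"],cs["side"]
for n,p,q in [("rimFL",(252.7,208.3),(265,214.3)),("baseFL",(253.3,236.7),(265,246.7)),("lidFL",(246.7,185.5),(258.3,193.3)),("lidFR",(325.7,142.5),(260.7,135.5)),
 ("keeper",(290,163.3),(264,162.3)),("tabend",(310,192),(288,174)),("bar",(301,195.5),(283.3,179)),("levertip",(306,212),(288.5,195)),("jar1cap",(223.5,229),(257,245)),("jar2",(196,206),(215,247))]:
    P,e=tri(a,p,b,q); print(n,P.round(4),round(e,4))
A=plane(a,252.7,208.3,2,.142);B=plane(a,325.7,166,2,.142);print(A,B,np.linalg.norm(A-B),np.degrees(np.arctan2(*(A-B)[1::-1])))
E
```

```text
rimFL [0.4716 0.219  0.1379] 0.0065
baseFL [0.4719 0.2218 0.0199] 0.0113
lidFL [0.4873 0.2238 0.2103] 0.003
lidFR [ 0.524  -0.0225  0.2117] 0.0045
keeper [0.4946 0.1016 0.2166] 0.0047
tabend [0.4296 0.082  0.1676] 0.0007
bar [0.4383 0.1016 0.1611] 0.0047
levertip [0.4248 0.0927 0.1015] 0.0025
jar1cap [0.4777 0.298  0.1008] 0.0037
jar2 [0.58   0.327  0.1022] 0.0005
[0.47198902 0.21812348 0.142     ] [ 0.50627306 -0.01710324  0.142     ] 0.2377120258637074 98.29240754469433
```

```bash
cat >> h.py <<'E'
from scipy.spatial.transform import Rotation as Ro
X=np.array([.989,.147,0]);Y=np.array([-.147,.989,0]);Z=np.array([0,0,1.])  # carrier axes
PV=np.array([.473,.098,.09])
def dps(*pts):
    s=r.get_state();R=Ro.from_euler("xyz",s["eef_rot"],degrees=True).as_matrix()
    for p in pts: print((R.T@(np.array(p)-s["tcp_pos"])*1e3).round(1))
def st():
    s=r.get_state();R=Ro.from_euler("xyz",s["eef_rot"],degrees=True)
    print(round(s["time_s"],2),s["tcp_pos"].round(4),s["eef_rot"].round(1),"F",s["contact_force"].round(1),s["joints"].round(1),round(s["gripper_width"],4),s["gripper_force"])
E
python3 - <<'E'
from h import *
dps([.30,-.57,.30],[.34,-.52,.32],[.37,-.46,.32],[.40,-.40,.32],[.43,-.34,.32],[.49,-.06,.32],[.512,.1015,.30])
E
```

```text
[-91.   37.1 -60.1]
[-145.4   70.7  -80.1]
[-193.9  117.2  -80. ]
[-242.3  163.6  -80. ]
[-290.7  210.   -79.9]
[-441.3  453.6  -79.6]
[-516.3  598.3  -59.5]
```

>>> {"op": "send_rows", "data": {"steps": [{"dp":[-45,18,-30],"roll":0.05,"jaw":0},{"dp":[-90,37,-60],"roll":0.1,"jaw":0},{"dp":[-140,70,-80],"roll":0.15,"jaw":0},{"dp":[-185,108,-80],"roll":0.194,"jaw":0},{"dp":[-228,150,-80],"roll":0.194,"jaw":0}]}}

```text
time_s: 0.78
tcp_pos: [0.392, -0.4161, 0.3205]
eef_rot: [180.0, 0.0, -171.5]
contact_force: [2.2, 0.0, 0.2]
gripper_width: 0.0431
gripper_force: 0.0
```

```bash
python3 - <<'E'
from h import *
st();dps([.43,-.34,.32],[.49,-.06,.32],[.50,0.02,.32],[.512,.1015,.30])
E
```

```text
0.78 [ 0.392  -0.4161  0.3205] [ 180.     0.  -171.5] F [2.2 0.  0.2] [-27.1   8.4  -5.2  -0.  -76.3 -54.4] 0.0431 0.0
[-48.8  69.6   0.5]
[-149.4  337.7    0.5]
[-171.1  415.4    0.6]
[-195.   494.2   20.6]
```

>>> {"op": "send_rows", "data": {"steps": [{"dp":[-32,50,0],"roll":0,"jaw":0},{"dp":[-60,105,0],"roll":0,"jaw":0},{"dp":[-85,160,0],"roll":0,"jaw":0},{"dp":[-108,217,0],"roll":0,"jaw":0},{"dp":[-130,273,0],"roll":0,"jaw":0}]}}

```text
time_s: 1.4
tcp_pos: [0.4793, -0.1266, 0.3206]
eef_rot: [180.0, 0.0, -171.5]
contact_force: [1.5, -0.4, -0.2]
gripper_width: 0.001
gripper_force: 0.0
```

>>> {"op": "send_rows", "data": {"steps": [{"dp":[-17,55,0],"roll":0,"jaw":0},{"dp":[-33,110,5],"roll":0,"jaw":0},{"dp":[-50,165,10],"roll":0,"jaw":0},{"dp":[-65,221,20],"roll":0,"jaw":0},{"dp":[-65,221,40],"roll":0,"jaw":0}]}}

```text
time_s: 2.02
tcp_pos: [0.5113, 0.1032, 0.2802]
eef_rot: [180.0, 0.0, -171.2]
contact_force: [-1.4, -0.3, -0.5]
gripper_width: 0.0005
gripper_force: 0.0
```

```bash
python3 - <<'E'
from h import *
st()
c=cap("wrist");import pickle;pickle.dump(c,open("w1.pkl","wb"));cv2.imwrite("pics/d.png",cv2.resize(c["image"],(800,600)))
E
```

```text
2.02 [0.5113 0.1032 0.2802] [ 180.     0.  -171.2] F [-1.4 -0.3 -0.5] [  33.     4.5  -14.9   -0.   -70.5 -114.2] 0.0005 0.0
```

View pics/d.png

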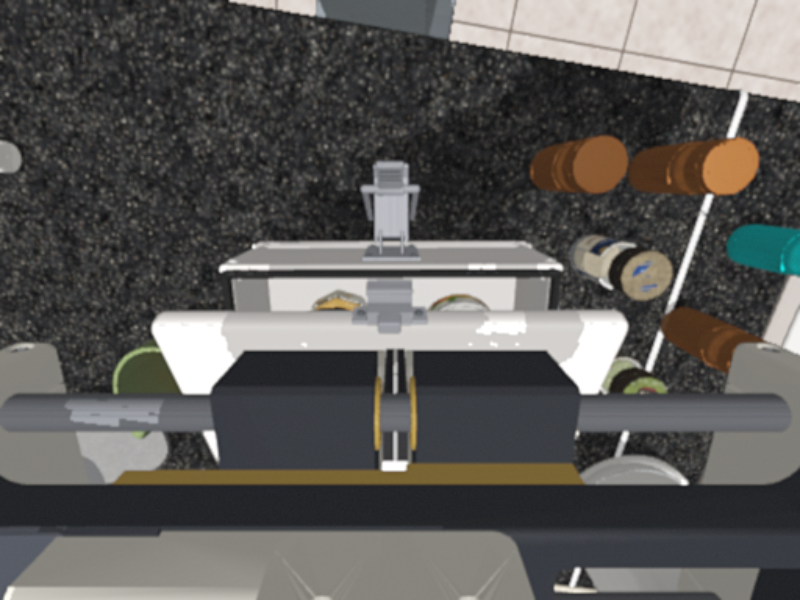

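The wrist view has the robot side at the top. The latch is centred at column 390: keeper (388,300), mounting plate (390,252), loop bar (390,188), tab and lever tip (390,168). The carrier's rim runs across columns 222-560, so the tool is centred on the carrier. Next I press the lid down.

>>> {"op": "send_rows", "data": {"steps": [{"dp":[0,0,15],"roll":0.005},{"dp":[0,0,30],"roll":0.005},{"dp":[0,0,42],"roll":0.005},{"dp":[0,0,54],"roll":0.005},{"dp":[0,0,66],"roll":0.005}]}}

```text
invalid input
```

>>> {"op": "send_rows", "data": {"steps": [{"dp":[0,0,8],"roll":0},{"dp":[0,0,16],"roll":0},{"dp":[0,0,24],"roll":0},{"dp":[0,0,30],"roll":0},{"dp":[0,0,33],"roll":0}]}}

```text
invalid input
```

>>> {"op": "send_rows", "data": {"steps": [{"dp":[0,0,15],"roll":0.005,"jaw":0},{"dp":[0,0,30],"roll":0.005,"jaw":0},{"dp":[0,0,42],"roll":0.005,"jaw":0},{"dp":[0,0,54],"roll":0.005,"jaw":0},{"dp":[0,0,66],"roll":0.005,"jaw":0}]}}

```text
time_s: 2.7
tcp_pos: [0.5109, 0.0994, 0.214]
eef_rot: [180.0, 0.0, -171.8]
contact_force: [0.4, -0.0, 0.0]
gripper_width: 0.0008
gripper_force: 0.0
```

>>> {"op": "send_rows", "data": {"steps": [{"dp":[0,0,8],"roll":0,"jaw":0},{"dp":[0,0,16],"roll":0,"jaw":0},{"dp":[0,0,24],"roll":0,"jaw":0},{"dp":[0,0,30],"roll":0,"jaw":0},{"dp":[0,0,33],"roll":0,"jaw":0}]}}

```text
time_s: 3.32
tcp_pos: [0.5107, 0.0996, 0.1811]
eef_rot: [-180.0, -0.0, -171.8]
contact_force: [-0.2, 0.5, 1.7]
gripper_width: 0.0002
gripper_force: 0.4
```

>>> {"op": "send_rows", "data": {"steps": [{"dp":[0,0,4],"roll":0,"jaw":0},{"dp":[0,0,7],"roll":0,"jaw":0},{"dp":[0,0,8],"roll":0,"jaw":0},{"dp":[0,0,9],"roll":0,"jaw":0},{"dp":[0,0,9],"roll":0,"jaw":0}]}}

```text
time_s: 3.95
tcp_pos: [0.5109, 0.0997, 0.1726]
eef_rot: [180.0, 0.0, -171.8]
contact_force: [0.2, 0.2, 1.4]
gripper_width: 0.0002
gripper_force: 0.0
```

>>> {"op": "send_rows", "data": {"steps": [{"dp":[0,0,0.5],"roll":0,"jaw":0},{"dp":[0,0,1],"roll":0,"jaw":0},{"dp":[0,0,1],"roll":0,"jaw":0}]}}

```text
time_s: 4.32
tcp_pos: [0.5108, 0.0996, 0.1716]
eef_rot: [180.0, 0.0, -171.8]
contact_force: [-0.8, 0.9, 0.6]
gripper_width: 0.0005
gripper_force: 0.2
```

>>> {"op": "send_rows", "data": {"steps": [{"dp":[0,0,0.4],"roll":0,"jaw":0},{"dp":[0,0,0.8],"roll":0,"jaw":0},{"dp":[0,0,0.8],"roll":0,"jaw":0}]}}

```text
time_s: 4.7
tcp_pos: [0.5108, 0.0996, 0.1707]
eef_rot: [-180.0, -0.0, -171.8]
contact_force: [-0.2, 0.2, 1.0]
gripper_width: 0.0002
gripper_force: 0.1
```

>>> {"op": "send_rows", "data": {"steps": [{"dp":[0,0,0.4],"roll":0,"jaw":0},{"dp":[0,0,0.8],"roll":0,"jaw":0},{"dp":[0,0,0.8],"roll":0,"jaw":0}]}}

```text
time_s: 5.08
tcp_pos: [0.5108, 0.0996, 0.1699]
eef_rot: [-180.0, -0.0, -171.8]
contact_force: [-0.3, -0.4, 1.5]
gripper_width: 0.0006
gripper_force: 0.1
```

>>> {"op": "send_rows", "data": {"steps": [{"dp":[0,0,0.4],"roll":0,"jaw":0},{"dp":[0,0,0.8],"roll":0,"jaw":0},{"dp":[0,0,0.8],"roll":0,"jaw":0}]}}

```text
time_s: 5.45
tcp_pos: [0.5108, 0.0996, 0.1691]
eef_rot: [-180.0, -0.0, -171.8]
contact_force: [-0.5, -0.7, 1.0]
gripper_width: 0.0005
gripper_force: 0.1
```

```bash
python3 - <<'E'
from h import *
st()
a=cap("scene");b=cap("side")
o=np.zeros((600,800,3),np.uint8)
o[:500,:400]=cv2.resize(a["image"][120:245,235:335],(400,500),interpolation=2)
o[:500,400:]=cv2.resize(b["image"][130:255,200:300],(400,500),interpolation=2)
cv2.imwrite("pics/e.png",o)
E
```

```text
5.45 [0.5108 0.0996 0.1691] [-180.    -0.  -171.8] F [-0.5 -0.7  1. ] [  32.7    9.5  -24.5   -0.   -56.  -114.4] 0.0005 0.11187855969183147
```

View pics/e.png

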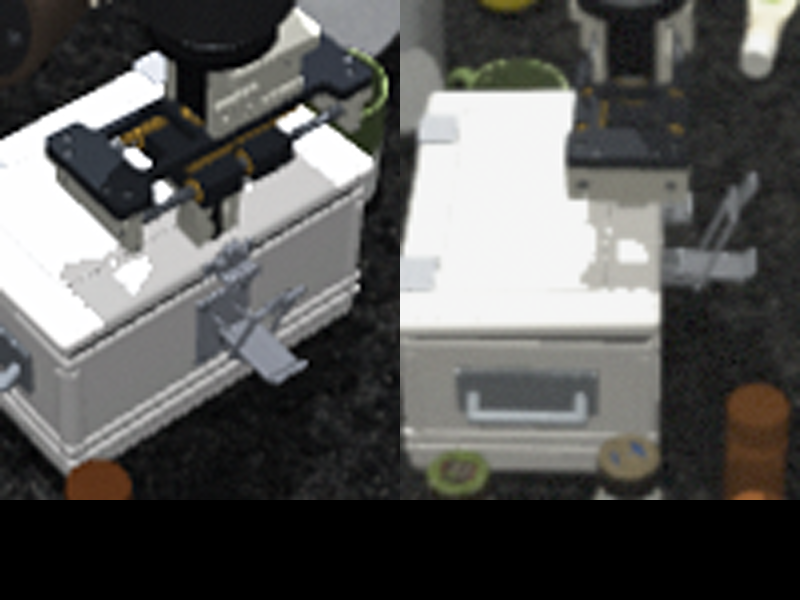

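The lid follows the fingers and is nearly shut. The keeper is at about (238,255) in the left crop, and the loop and lever are untouched. I carry on by feel.

>>> {"op": "send_rows", "data": {"steps": [{"dp":[0,0,0.3],"roll":0,"jaw":0},{"dp":[0,0,0.6],"roll":0,"jaw":0},{"dp":[0,0,0.6],"roll":0,"jaw":0}]}}

```text
time_s: 5.92
tcp_pos: [0.5108, 0.0997, 0.1685]
eef_rot: [180.0, -0.0, -171.8]
contact_force: [-0.4, 0.3, 0.0]
gripper_width: 0.0004
gripper_force: 0.2
```

>>> {"op": "send_rows", "data": {"steps": [{"dp":[0,0,0.3],"roll":0,"jaw":0},{"dp":[0,0,0.5],"roll":0,"jaw":0},{"dp":[0,0,0.5],"roll":0,"jaw":0}]}}

```text
time_s: 6.3
tcp_pos: [0.5107, 0.0996, 0.168]
eef_rot: [-180.0, -0.0, -171.8]
contact_force: [0.2, 0.6, 1.0]
gripper_width: 0.0003
gripper_force: 0.2
```

>>> {"op": "send_rows", "data": {"steps": [{"dp":[0,0,0.3],"roll":0,"jaw":0},{"dp":[0,0,0.6],"roll":0,"jaw":0},{"dp":[0,0,0.6],"roll":0,"jaw":0}]}}

```text
time_s: 6.68
tcp_pos: [0.5108, 0.0997, 0.1677]
eef_rot: [180.0, 0.0, -171.8]
contact_force: [-2.1, -0.0, 4.1]
gripper_width: 0.0004
gripper_force: 2.1
```

>>> {"op": "send_rows", "data": {"steps": [{"dp":[0,0,0.3],"roll":0,"jaw":0},{"dp":[0,0,0.5],"roll":0,"jaw":0},{"dp":[0,0,0.5],"roll":0,"jaw":0}]}}

```text
time_s: 7.05
tcp_pos: [0.5108, 0.0996, 0.1675]
eef_rot: [-180.0, 0.0, -171.8]
contact_force: [-4.4, 0.6, 7.7]
gripper_width: 0.0005
gripper_force: 3.9
```

```bash
python3 - <<'E'
from h import *
st(); print(r.get_state()["joint_torque"].round(2))
E
```

```text
7.05 [0.5108 0.0996 0.1675] [-180.     0.  -171.8] F [-4.4  0.6  7.7] [  32.7    9.6  -24.6    0.   -55.8 -114.4] 0.0005 3.8851699416409247
[ -0.43 -35.8   24.66   5.85   1.09   0.  ]
```

The lid bears on the seal at about 153.7 mm. Next I measure the latch on its mid-plane.

```bash
python3 - <<'E'
from h import *
import pickle
w=pickle.load(open("w1.pkl","rb"));b=pickle.load(open("c0.pkl","rb"))["side"];a=pickle.load(open("c0.pkl","rb"))["scene"]
M=np.array([.4946,.099,0])
def pl(c,u,v,yo=0):
    o,d=ray(c,u,v); s=((M+yo*Y-o)@Y)/(d@Y); P=o+s*d; return P, ((P-M)@X*1e3).round(1), (P[2]*1e3).round(1)
for n,p,y in [("keeper",(270,181.7),0),("tabend",(288,174.5),0),("barnear",(283.7,181.2),.0),("barnear+16",(283.7,181.2),.016),("levertip",(288,196.2),0),("plate",(266,195.5),0),("loopbot",(275,201),.016)]:
    print(n,pl(b,*p,y))
q=1.5625
for n,p,h in [("plate",(390,252),.1),("bar",(390,188),.155),("tabtop",(390,166),.17),("barL",(362,188),.155),("barR",(418,188),.155),("rimL",(222,268),.142),("rimR",(560,268),.142)]:
    P=plane(w,p[0]/q,p[1]/q,2,h);print(n,P.round(4),((P-M)@X*1e3).round(1),((P-M)@Y*1e3).round(1))
# latch close-ups
def up(c,x0,y0,w_,h_,k): return cv2.resize(c["image"][y0:y0+h_,x0:x0+w_],(w_*k,h_*k),interpolation=2)
o=np.zeros((600,800,3),np.uint8)
A=up(w,220,95,60,60,9)[:540];o[:540,:400]=A[:,:400] if A.shape[1]>400 else A
B=up(b,255,160,40,55,9);o[:495,420:780]=B
cv2.imwrite("pics/f.png",o)
E
```

```text
keeper (array([0.47718348, 0.0964113 , 0.1443918 ]), np.float64(-17.6), np.float64(144.4))
tabend (array([0.42852381, 0.08917877, 0.17121276]), np.float64(-66.8), np.float64(171.2))
barnear (array([0.4395047 , 0.09081091, 0.14708515]), np.float64(-55.7), np.float64(147.1))
barnear+16 (array([0.43758914, 0.10669978, 0.16023714]), np.float64(-55.3), np.float64(160.2))
levertip (array([0.42579201, 0.08877273, 0.09192126]), np.float64(-69.6), np.float64(91.9))
plate (array([0.48794347, 0.09801061, 0.09294857]), np.float64(-6.7), np.float64(92.9))
loopbot (array([0.459886  , 0.11001388, 0.08681863]), np.float64(-32.7), np.float64(86.8))
plate [0.4904 0.0953 0.1   ] -4.7 -3.0
bar [0.4418 0.0886 0.155 ] -53.7 -2.5
tabtop [0.4294 0.0869 0.17  ] -66.2 -2.4
barL [0.4445 0.0714 0.155 ] -53.6 -20.0
barR [0.4392 0.1058 0.155 ] -53.8 14.9
rimL [ 0.5121 -0.0178  0.142 ] 0.2 -118.1
rimR [0.4766 0.2119 0.142 ] -1.2 114.3
```

View pics/f.png

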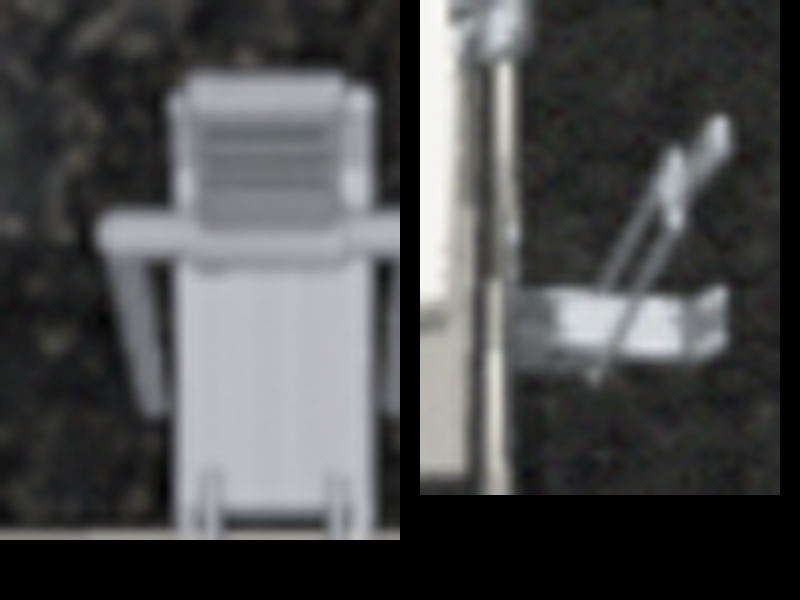

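>>> {"op": "send_rows", "data": {"steps": [{"dp":[0,0,-25],"roll":0,"jaw":0},{"dp":[0,0,-70],"roll":0.005,"jaw":20},{"dp":[40,0,-85],"roll":0.005,"jaw":40},{"dp":[75,0,-85],"roll":0.005,"jaw":40},{"dp":[75,0,-85],"roll":0.005,"jaw":40}]}}

```text
time_s: 7.68
tcp_pos: [0.435, 0.0885, 0.2524]
eef_rot: [179.9, 0.1, -172.0]
contact_force: [-0.7, -0.1, 0.0]
gripper_width: 0.0326
gripper_force: 0.0
```

The left crop (wrist) shows the bar at y≈238 and the tab above it at x 190-345, centred on the lever. The right crop (side) shows the bar at about (674,188) and the tab end at (718,130). From the geometry the bar is about 38 mm in front of the axis plane at z≈150, with the tab tip at about 170. I now descend with the fingers open over the tab.

>>> {"op": "send_rows", "data": {"steps": [{"dp":[5,0,35],"roll":0,"jaw":40},{"dp":[9.5,-1,60],"roll":0,"jaw":40},{"dp":[9.5,-1,74],"roll":0,"jaw":40},{"dp":[9.5,-1,80],"roll":0,"jaw":40},{"dp":[9.5,-1,82],"roll":0,"jaw":40}]}}

```text
time_s: 8.3
tcp_pos: [0.4279, 0.0868, 0.1701]
eef_rot: [-180.0, 0.0, -172.0]
contact_force: [0.5, 0.9, 0.6]
gripper_width: 0.0349
gripper_force: 0.0
```

>>> {"op": "send_rows", "data": {"newtons": 8, "steps": [{"dp":[0,0,0],"roll":0,"jaw":25},{"dp":[0,0,0],"roll":0,"jaw":10},{"dp":[0,0,0],"roll":0,"jaw":0},{"dp":[0,0,0],"roll":0,"jaw":0}]}}

```text
time_s: 8.8
tcp_pos: [0.4275, 0.0868, 0.1703]
eef_rot: [180.0, 0.0, -172.0]
contact_force: [-0.6, 1.1, 2.1]
gripper_width: 0.0156
gripper_force: 8.0
```

```bash
python3 - <<'E'
from h import *
st()
a=cap("scene");b=cap("side");w=cap("wrist")
o=np.zeros((600,800,3),np.uint8)
o[:400,:400]=cv2.resize(a["image"][150:230,250:330],(400,400),interpolation=2)
o[:400,400:]=cv2.resize(b["image"][140:220,240:320],(400,400),interpolation=2)
o[400:,:400]=cv2.resize(w["image"][180:280,150:350],(400,200),interpolation=2)
cv2.imwrite("pics/g.png",o)
E
```

```text
8.8 [0.4275 0.0868 0.1703] [ 180.    0. -172.] F [-0.6  1.1  2.1] [  37.6    1.1  -33.9   -0.   -55.  -119.6] 0.0156 8.005341812968254
```

View pics/g.png

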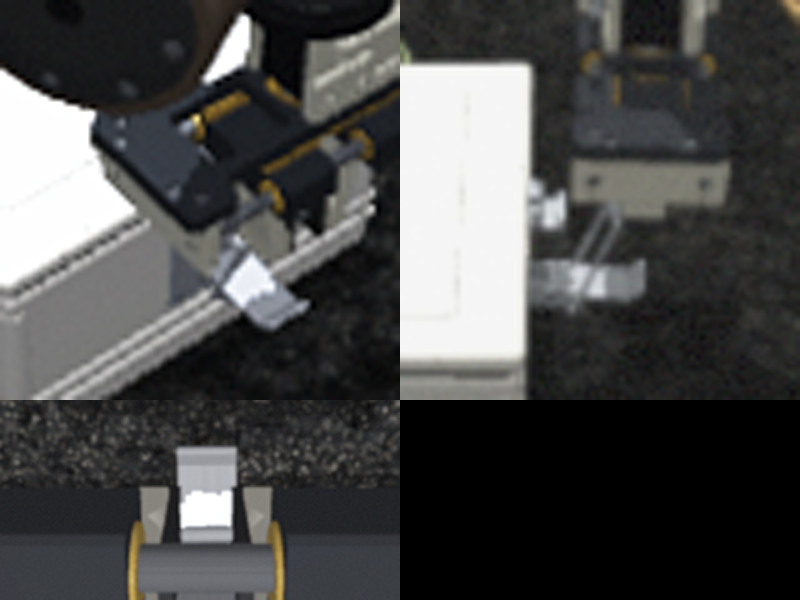

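The grip holds at 15.6 mm, so the tab is held by its edges and the loop is undisturbed. The keeper hook is at (550,200) in the side crop. I swing the loop in over the lip along its own arc.

>>> {"op": "send_rows", "data": {"steps": [{"dp":[-5,0,-2],"roll":0,"jaw":0},{"dp":[-10,0,-3.5],"roll":0,"jaw":0},{"dp":[-16,0,-5],"roll":0,"jaw":0},{"dp":[-22,0,-6.5],"roll":0,"jaw":0},{"dp":[-22,0,-6.5],"roll":0,"jaw":0}]}}

```text
time_s: 9.57
tcp_pos: [0.4496, 0.0898, 0.1763]
eef_rot: [180.0, -0.0, -172.1]
contact_force: [-1.0, 3.0, -0.2]
gripper_width: 0.0159
gripper_force: 8.0
```

>>> {"op": "send_rows", "data": {"steps": [{"dp":[-5,0,-0.8],"roll":0,"jaw":0},{"dp":[-10,0,-1.5],"roll":0,"jaw":0},{"dp":[-14,0,-1.5],"roll":0,"jaw":0},{"dp":[-16,0,-1.5],"roll":0,"jaw":0},{"dp":[-16,0,-1.5],"roll":0,"jaw":0}]}}

```text
time_s: 10.2
tcp_pos: [0.4651, 0.092, 0.1779]
eef_rot: [180.0, 0.0, -172.1]
contact_force: [-1.4, 5.8, -3.2]
gripper_width: 0.0159
gripper_force: 8.0
```

```bash
python3 - <<'E'
from h import *
st()
a=cap("scene");b=cap("side")
o=np.zeros((400,800,3),np.uint8)
o[:,:400]=cv2.resize(a["image"][155:220,255:320],(400,400),interpolation=2)
o[:,400:]=cv2.resize(b["image"][155:215,250:310],(400,400),interpolation=2)
cv2.imwrite("pics/i.png",o)
E
```

```text
10.2 [0.4651 0.092  0.1779] [ 180.     0.  -172.1] F [-1.4  5.8 -3.2] [  35.     4.5  -29.1   -0.   -56.4 -117.1] 0.0159 7.9927099496126175
```

View pics/i.png

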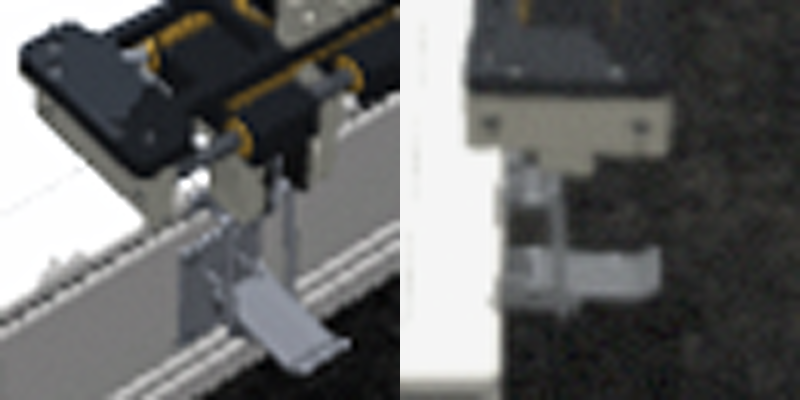

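The loop now stands nearly upright, with the keeper just behind it. I advance to the block, easing the sideways load.

>>> {"op": "send_rows", "data": {"steps": [{"dp":[0,1,0],"roll":0,"jaw":0},{"dp":[-3,1.5,0],"roll":0,"jaw":0},{"dp":[-5,1.5,0],"roll":0,"jaw":0},{"dp":[-5,1.5,0],"roll":0,"jaw":0}]}}

```text
time_s: 10.8
tcp_pos: [0.4697, 0.0937, 0.1778]
eef_rot: [-180.0, -0.0, -172.1]
contact_force: [0.2, 0.3, -2.7]
gripper_width: 0.0155
gripper_force: 8.0
```

>>> {"op": "send_rows", "data": {"steps": [{"dp":[-1,0,0],"roll":0,"jaw":0},{"dp":[-2,0,0],"roll":0,"jaw":0},{"dp":[-2,0,0],"roll":0,"jaw":0}]}}

```text
time_s: 11.18
tcp_pos: [0.4716, 0.0941, 0.1778]
eef_rot: [-180.0, -0.0, -172.1]
contact_force: [-0.1, 0.0, -3.2]
gripper_width: 0.0161
gripper_force: 8.0
```

>>> {"op": "send_rows", "data": {"steps": [{"dp":[-1,0,0],"roll":0,"jaw":0},{"dp":[-1.5,0,0],"roll":0,"jaw":0},{"dp":[-1.5,0,0],"roll":0,"jaw":0}]}}

```text
time_s: 11.55
tcp_pos: [0.4732, 0.0945, 0.178]
eef_rot: [-180.0, -0.0, -172.1]
contact_force: [0.3, -0.7, -3.3]
gripper_width: 0.0159
gripper_force: 8.0
```

>>> {"op": "send_rows", "data": {"steps": [{"dp":[-1,0,0],"roll":0,"jaw":0},{"dp":[-1.5,0,0],"roll":0,"jaw":0},{"dp":[-1.5,0,0],"roll":0,"jaw":0}]}}

```text
time_s: 11.92
tcp_pos: [0.4747, 0.0947, 0.178]
eef_rot: [-180.0, 0.0, -172.0]
contact_force: [-1.5, -1.0, -3.0]
gripper_width: 0.0159
gripper_force: 8.0
```

>>> {"op": "send_rows", "data": {"steps": [{"dp":[-1,0,0],"roll":0,"jaw":0},{"dp":[-1,0,0],"roll":0,"jaw":0}]}}

```text
time_s: 12.18
tcp_pos: [0.4757, 0.0949, 0.178]
eef_rot: [-180.0, 0.0, -172.0]
contact_force: [-0.4, -1.0, -2.4]
gripper_width: 0.0159
gripper_force: 8.0
```

>>> {"op": "send_rows", "data": {"steps": [{"dp":[-1,0,0],"roll":0,"jaw":0},{"dp":[-1,0,0],"roll":0,"jaw":0}]}}

```text
time_s: 12.42
tcp_pos: [0.4767, 0.095, 0.178]
eef_rot: [-180.0, 0.0, -172.0]
contact_force: [-0.8, -1.0, -2.9]
gripper_width: 0.016
gripper_force: 8.0
```

>>> {"op": "send_rows", "data": {"steps": [{"dp":[-1,0,0],"roll":0,"jaw":0},{"dp":[-1,0,0],"roll":0,"jaw":0}]}}

```text
time_s: 12.68
tcp_pos: [0.4776, 0.0951, 0.1779]
eef_rot: [-180.0, -0.0, -172.0]
contact_force: [-0.9, -1.0, -3.0]
gripper_width: 0.0157
gripper_force: 8.0
```

>>> {"op": "send_rows", "data": {"steps": [{"dp":[-1,0,0],"roll":0,"jaw":0},{"dp":[-1,0,0],"roll":0,"jaw":0}]}}

```text
time_s: 12.92
tcp_pos: [0.4781, 0.0951, 0.1779]
eef_rot: [-180.0, -0.1, -172.1]
contact_force: [-5.0, -0.5, -0.3]
gripper_width: 0.016
gripper_force: 8.0
```

Contact with the block. I regrip the tab higher, so that the fingers clear the tongue, and then lower it.

>>> {"op": "send_rows", "data": {"steps": [{"dp":[0.5,0,0],"roll":0,"jaw":0},{"dp":[0.5,0,0],"roll":0,"jaw":27},{"dp":[0.5,0,0],"roll":0,"jaw":27},{"dp":[2,0,-6],"roll":0,"jaw":27},{"dp":[2,0,-6],"roll":0,"jaw":27}]}}

```text
time_s: 13.55
tcp_pos: [0.4771, 0.0953, 0.1848]
eef_rot: [180.0, 0.1, -172.0]
contact_force: [0.5, -0.6, -0.6]
gripper_width: 0.0236
gripper_force: 0.0
```

>>> {"op": "send_rows", "data": {"newtons": 10, "steps": [{"dp":[0,0,0],"roll":0,"jaw":10},{"dp":[0,0,0],"roll":0,"jaw":0},{"dp":[0,0,0],"roll":0,"jaw":0}]}}

```text
time_s: 13.92
tcp_pos: [0.4767, 0.095, 0.1841]
eef_rot: [-180.0, 0.0, -172.0]
contact_force: [0.7, -0.1, 1.8]
gripper_width: 0.0154
gripper_force: 10.0
```

>>> {"op": "send_rows", "data": {"steps": [{"dp":[-0.5,0,1],"roll":0,"jaw":0},{"dp":[-0.5,0,2],"roll":0,"jaw":0},{"dp":[-0.5,0,3],"roll":0,"jaw":0},{"dp":[-0.5,0,3],"roll":0,"jaw":0}]}}

```text
time_s: 14.42
tcp_pos: [0.4766, 0.0948, 0.1814]
eef_rot: [-180.0, -0.0, -172.0]
contact_force: [-4.4, -1.2, 7.8]
gripper_width: 0.0153
gripper_force: 10.0
```

```bash
python3 - <<'E'
from h import *
import pickle
st()
a=cap("scene");b=cap("side");w=cap("wrist");pickle.dump((a,b,w),open("c3.pkl","wb"))
o=np.zeros((600,800,3),np.uint8)
o[:400,:400]=cv2.resize(a["image"][158:208,265:315],(400,400),interpolation=2)
o[:400,400:]=cv2.resize(b["image"][165:205,255:295],(400,400),interpolation=2)
o[400:,:400]=cv2.resize(w["image"][190:290,150:350],(400,200),interpolation=2)
cv2.imwrite("pics/j.png",o)
E
```

```text
14.43 [0.4766 0.0948 0.1814] [-180.   -0. -172.] F [-4.4 -1.2  7.8] [  34.5    5.5  -27.4   -0.   -57.1 -116.5] 0.0153 10.001191198825836
```

View pics/j.png

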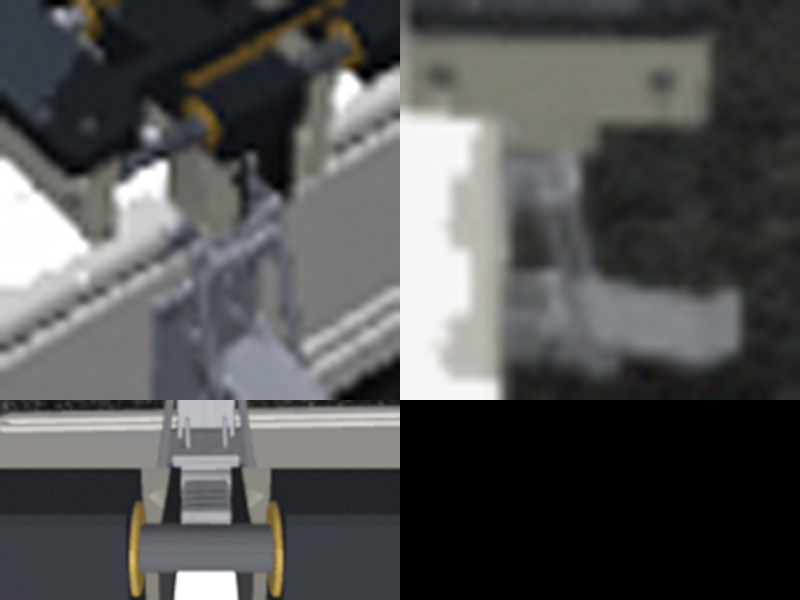

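```bash
python3 - <<'E'
from h import *
import pickle
a,b,w=pickle.load(open("c3.pkl","rb"))
M=np.array([.4946,.099,0])
def pl(c,u,v,yo):
    o,d=ray(c,u,v); s=((M+yo*Y-o)@Y)/(d@Y); P=o+s*d; return (P-M)@X*1e3, P[2]*1e3
print("barmid scene",pl(a,294.75,186.5,-.0015))
print("bar ends",pl(a,289.4,189.25,.015),pl(a,300,183,-.018))
print("lid edge scene near latch L",pl(a,265+180/8,158+235/8,.017))
for x in (-24,-17,-12):
  for z in (146,152,156,160):
    P=M+X*x/1e3-.0015*Y+Z*z/1e3; print(x,z,((proj(a,P)[0]-[265,158])*8).round(0),((proj(b,P)[0]-[255,165])*10+[400,0]).round(0))
E
```

```text
barmid scene (np.float64(-16.718819394902777), np.float64(148.76394631489708))
bar ends (np.float64(-15.705490144319791), np.float64(148.74947309971643)) (np.float64(-17.381843283996833), np.float64(151.35803662741998))
lid edge scene near latch L (np.float64(-10.50625592053037), np.float64(152.55223725608957))
-24 146 [253. 247.] [573. 160.]
-24 152 [253. 235.] [573. 143.]
-24 156 [254. 226.] [574. 132.]
-24 160 [254. 217.] [574. 121.]
-17 146 [238. 234.] [548. 159.]
-17 152 [239. 222.] [548. 142.]
-17 156 [239. 213.] [548. 131.]
-17 160 [240. 204.] [549. 120.]
-12 146 [228. 225.] [530. 159.]
-12 152 [229. 212.] [530. 142.]
-12 156 [229. 204.] [530. 131.]
-12 160 [230. 195.] [530. 120.]
```

Measured on the mid-plane, the bar lies at about x' -16.7 mm, z 149 mm, which is where the seat should be. I test the hook with a light outward pull.

>>> {"op": "send_rows", "data": {"steps": [{"dp":[1,0,-0.5],"roll":0,"jaw":0},{"dp":[2,0,-0.5],"roll":0,"jaw":0},{"dp":[2,0,-0.5],"roll":0,"jaw":0}]}}

```text
time_s: 14.95
tcp_pos: [0.4753, 0.0948, 0.1816]
eef_rot: [-180.0, 0.0, -172.0]
contact_force: [0.5, -0.1, 2.8]
gripper_width: 0.0153
gripper_force: 10.0
```

>>> {"op": "send_rows", "data": {"steps": [{"dp":[1,0,0],"roll":0,"jaw":0},{"dp":[1.5,0,0],"roll":0,"jaw":0},{"dp":[1.5,0,0],"roll":0,"jaw":0}]}}

```text
time_s: 15.32
tcp_pos: [0.4737, 0.0946, 0.1815]
eef_rot: [180.0, 0.0, -172.0]
contact_force: [0.6, -1.3, 3.3]
gripper_width: 0.0151
gripper_force: 10.0
```

>>> {"op": "send_rows", "data": {"steps": [{"dp":[1,0,0],"roll":0,"jaw":0},{"dp":[1.5,0,0],"roll":0,"jaw":0},{"dp":[1.5,0,0],"roll":0,"jaw":0}]}}

```text
time_s: 15.7
tcp_pos: [0.4722, 0.0944, 0.1815]
eef_rot: [180.0, 0.0, -172.0]
contact_force: [0.3, -0.7, 2.4]
gripper_width: 0.0154
gripper_force: 10.0
```

>>> {"op": "send_rows", "data": {"steps": [{"dp":[-2,0,0],"roll":0,"jaw":0},{"dp":[-2,0,1],"roll":0,"jaw":0},{"dp":[-2,0,1],"roll":0,"jaw":0}]}}

```text
time_s: 16.08
tcp_pos: [0.4743, 0.0947, 0.1805]
eef_rot: [-180.0, 0.0, -172.0]
contact_force: [-0.3, -0.8, 3.2]
gripper_width: 0.0155
gripper_force: 10.0
```

>>> {"op": "send_rows", "data": {"steps": [{"dp":[0,0,0.8],"roll":0,"jaw":0},{"dp":[0,0,1],"roll":0,"jaw":0},{"dp":[0,0,1],"roll":0,"jaw":0}]}}

```text
time_s: 16.45
tcp_pos: [0.4741, 0.0947, 0.1795]
eef_rot: [180.0, 0.0, -172.0]
contact_force: [0.9, -1.1, 3.6]
gripper_width: 0.0156
gripper_force: 10.0
```

>>> {"op": "send_rows", "data": {"steps": [{"dp":[0,0,0.8],"roll":0,"jaw":0},{"dp":[0,0,1],"roll":0,"jaw":0},{"dp":[0,0,1],"roll":0,"jaw":0}]}}

```text
time_s: 16.82
tcp_pos: [0.4744, 0.0947, 0.1787]
eef_rot: [180.0, 0.0, -172.0]
contact_force: [1.7, -0.9, 6.7]
gripper_width: 0.0155
gripper_force: 10.0
```

>>> {"op": "send_rows", "data": {"steps": [{"dp":[-0.5,0,0.5],"roll":0,"jaw":0},{"dp":[-0.5,0,0.5],"roll":0,"jaw":0}]}}

```text
time_s: 17.08
tcp_pos: [0.4749, 0.0948, 0.1786]
eef_rot: [-180.0, 0.0, -172.0]
contact_force: [-0.3, -0.7, 9.2]
gripper_width: 0.0155
gripper_force: 10.0
```

```bash
python3 - <<'E'
from h import *
import pickle
st()
a=cap("scene");b=cap("side");w=cap("wrist");pickle.dump((a,b,w),open("c4.pkl","wb"))
# bar detection in scene: print gray along column lines through bar, compare before/after
a0=pickle.load(open("c3.pkl","rb"))[0]
for c in (a0,a):
    g=cv2.cvtColor(c["image"],cv2.COLOR_BGR2GRAY)
    for u in (290,291,293,298,299): print(u,g[178:202,u])
E
```

```text
17.07 [0.4749 0.0948 0.1786] [-180.    0. -172.] F [-0.3 -0.7  9.2] [  34.6    5.5  -27.9    0.   -56.6 -116.7] 0.0155 10.004177391529083
290 [118 113 109 104 104 108 108 110 132 124 130 111  88 102 116 109 101 101
 102 100  94  95  93  88]
291 [102 113 114 114 115 117 114 111 112 120 112 134 129 114  98  84  79  78
  80  82  88  95 100 100]
293 [ 63  99 105 111 117 115 116 110 114 116 114 138 121  90 102  94  80  89
  94  85  80  79  78 111]
298 [ 14  16  16  70  98 133 112 101 135 119  85  87 111 124 125 123 123 124
 121 122 127 136 138 144]
299 [ 15  16  14  19 126 136  96  93 130 109  82  87  94 112 119 118 116 117
 114 114 119 119 133 151]
290 [105 110 104 101 103 105 105 107 111 109 109 129 104  91 108 121 104  97
  97  97  96  95  96  93]
291 [ 66 101 115 115 115 115 109 108 113 113 117 113 116  96  88  82  80  80
  80  75  80  84  86  98]
293 [ 13  24  89 110 114 116 114 113 114 107 111 114 111  90 104  95  80  90
  93  83  79  79  76  77]
298 [ 13  14  13  26 105 125 137 108 119 116  87  91 114 119 119 122 124 125
 122 123 131 133 135 143]
299 [ 16  13  17  10  73 146 138  92 122 108  85  86  91 100  98 110 117 118
 117 117 116  99 133 143]
```

>>> {"op": "send_rows", "data": {"steps": [{"dp":[1,0,-0.3],"roll":0,"jaw":0},{"dp":[2,0,-0.3],"roll":0,"jaw":0},{"dp":[2,0,-0.3],"roll":0,"jaw":0}]}}

```text
time_s: 17.6
tcp_pos: [0.4732, 0.0946, 0.1787]
eef_rot: [180.0, 0.1, -172.0]
contact_force: [1.5, -2.1, 6.1]
gripper_width: 0.0151
gripper_force: 10.0
```

>>> {"op": "send_rows", "data": {"steps": [{"dp":[1,0,0],"roll":0,"jaw":0},{"dp":[2,0,0],"roll":0,"jaw":0},{"dp":[2,0,0],"roll":0,"jaw":0}]}}

```text
time_s: 17.98
tcp_pos: [0.4712, 0.0943, 0.1786]
eef_rot: [180.0, 0.1, -172.0]
contact_force: [1.2, -0.9, 5.2]
gripper_width: 0.0153
gripper_force: 10.0
```

```bash
python3 - <<'E'
from h import *
import pickle
st()
a=cap("scene");b=cap("side");w=cap("wrist");pickle.dump((a,b,w),open("c5.pkl","wb"))
E
```

```text
17.98 [0.4712 0.0943 0.1786] [ 1.80e+02  1.00e-01 -1.72e+02] F [ 1.2 -0.9  5.2] [  34.9    5.1  -28.4    0.   -56.5 -116.9] 0.0153 10.004037469625473
```

```bash
python3 - <<'E'
from h import *
import pickle
for f in("c3","c4","c5"):
    a,b,w=pickle.load(open(f+".pkl","rb"))
    g=cv2.cvtColor(w["image"],cv2.COLOR_BGR2GRAY); print(f,"wrist bar L",g[208:232,238:242].mean(1).round().astype(int))
    print("  edge rows(front wall/top) col 180",g[195:224,180]); print("  tabcol 252",g[190:252,252])
    G=cv2.cvtColor(a["image"],cv2.COLOR_BGR2GRAY).astype(float)
    print("  scene 300",G[176:192,300].astype(int),"302",G[176:192,302].astype(int))
w=pickle.load(open("c5.pkl","rb"))[2]
print(ray(w,256,192)[0])
M=np.array([.4946,.099,0])
for x in(-24,-20,-17,-14): print(x,[proj(w,M+X*x/1e3+Z*z)[0].round(1) for z in(.146,.152)])
E
```

```text
c3 wrist bar L [138 114 106 106 103 101 108 109 106 128 164 181 178 174 171 132  88  68
  70  75  79  83  85  84]
  edge rows(front wall/top) col 180 [ 80 124 138 156 195 205 182 171 201 209 184 147 138 140 141 141 142 140
 141 141 141 140 142 142 142 142 143 143 131]
  tabcol 252 [187 187 187 188 187 187 188 188 188 188 187 189 186 167 116  93 104 107
 108 108 107 108 108 108 110 107 106 130 167 182 174 171 179 183 170 134
 135 152 162 157 120 105 105 106 103  96  99 104  96  93 106  99  87 101
 112 133 162 177 179 174 166 130]
  scene 300 [ 13  11  14  11  10  17  50  91 107 114 112 116 107 103 101  99] 302 [114 113 118 118 124 141 134 122 123 122 121 121 121 123 123 123]
c4 wrist bar L [142 132 120 112 108 108 108 108 108 106 104 104 108 132 156 126  90  78
  72  69  75  78  83  85]
  edge rows(front wall/top) col 180 [ 41  50  96 137 141 160 198 207 182 169 200 208 183 148 139 141 142 141
 141 141 141 141 141 141 141 141 143 143 132]
  tabcol 252 [171 172 170 171 171 171 172 171 171 171 173 172 173 172 161 125 105  99
 104 106 108 107 107 106 107 107 107 110 109 105 112 141 173 1
[... 487 characters left out ...]
8
 141 141 141 141 142 140 141 141 142 142 130]
  tabcol 252 [169 169 168 168 169 167 169 168 169 168 170 169 168 168 169 169 169 169
 156 118 102  98 106 109 108 107 106 107 108 108 102  99 108 108 106 114
 144 174 178 170 153 150 125 103 100 102  97  94 100  90  99  96  88 100
 112 136 167 180 181 176 166 133]
  scene 300 [ 20  20  20  15  15  15   8  37 110 107  95 107  98  94  95  97] 302 [ 21  31  30  36  41  40  41  48  69 111 124 124 122 123 123 123]
[0.39725401 0.08317192 0.32164126]
-24 [array([255.6, 225.3]), array([255.7, 228.7])]
-20 [array([255.6, 230.5]), array([255.7, 234. ])]
-17 [array([255.6, 234.3]), array([255.7, 238. ])]
-14 [array([255.6, 238.1]), array([255.7, 241.9])]
```

```bash
python3 - <<'E'
from h import *
import pickle
o=np.zeros((600,800,3),np.uint8)
for i,f in enumerate(("c3","c4","c5")):
    a,b,w=pickle.load(open(f+".pkl","rb"))
    o[:300,i*266:i*266+260]=cv2.resize(w["image"][196:246,234:277],(260,300),interpolation=2)
    o[300:,i*266:i*266+260]=cv2.resize(a["image"][168:204,280:311],(260,300),interpolation=2)
cv2.imwrite("pics/k.png",o)
E
```

```text
(no output)
```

View pics/k.png

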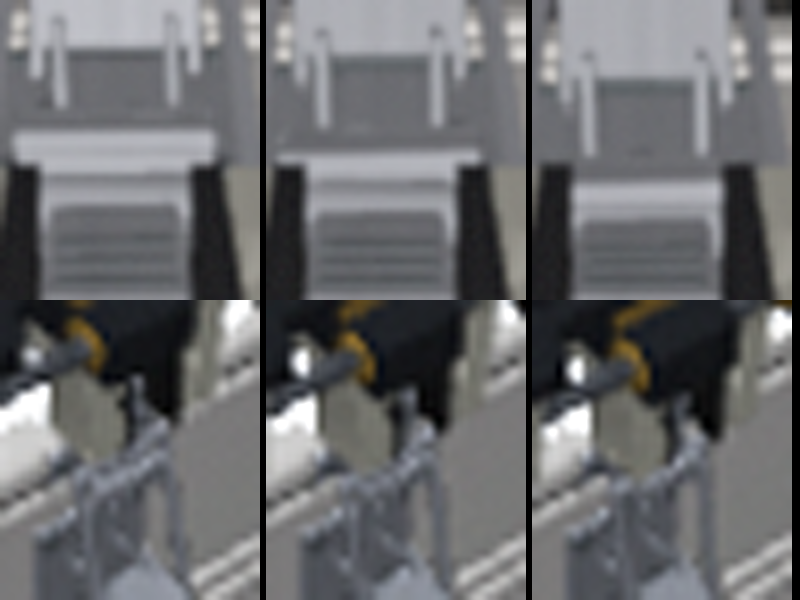

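The lip (bright strip) stays fixed in the world, and the bar, the thin strip behind it, disappears behind the lip in the last view. So the bar is in the hook. One more outward nudge as proof.

>>> {"op": "send_rows", "data": {"steps": [{"dp":[0.7,0,0],"roll":0,"jaw":0},{"dp":[1,0,0],"roll":0,"jaw":0},{"dp":[1,0,0],"roll":0,"jaw":0}]}}

```text
time_s: 18.5
tcp_pos: [0.4701, 0.0942, 0.1786]
eef_rot: [180.0, 0.1, -172.0]
contact_force: [2.9, -1.1, 5.5]
gripper_width: 0.0156
gripper_force: 10.0
```

>>> {"op": "send_rows", "data": {"steps": [{"dp":[0.7,0,0],"roll":0,"jaw":0},{"dp":[1,0,0],"roll":0,"jaw":0},{"dp":[1,0,0],"roll":0,"jaw":0}]}}

```text
time_s: 18.88
tcp_pos: [0.4695, 0.0941, 0.1786]
eef_rot: [180.0, 0.1, -172.0]
contact_force: [5.5, -1.3, 3.5]
gripper_width: 0.0156
gripper_force: 10.0
```

The lip holds it. I settle the bar, release, and lift clear.

>>> {"op": "send_rows", "data": {"steps": [{"dp":[-2,0,0],"roll":0,"jaw":0},{"dp":[-3.5,0,0.3],"roll":0,"jaw":0},{"dp":[-3.5,0,0.5],"roll":0,"jaw":0},{"dp":[-3.5,0,0.2],"roll":0,"jaw":30},{"dp":[-3.5,0,0],"roll":0,"jaw":35}]}}

```text
time_s: 19.5
tcp_pos: [0.4711, 0.0941, 0.1774]
eef_rot: [-180.0, -0.1, -172.1]
contact_force: [0.0, 0.2, 0.4]
gripper_width: 0.0279
gripper_force: 0.0
```

>>> {"op": "send_rows", "data": {"steps": [{"dp":[0,0,0],"roll":0,"jaw":35},{"dp":[0,0,-15],"roll":0,"jaw":35},{"dp":[0,0,-45],"roll":0,"jaw":35},{"dp":[30,0,-90],"roll":0,"jaw":0},{"dp":[60,0,-130],"roll":0,"jaw":0}]}}

```text
time_s: 20.12
tcp_pos: [0.4121, 0.0858, 0.3105]
eef_rot: [-180.0, 0.0, -172.1]
contact_force: [0.7, -0.1, 1.0]
gripper_width: 0.0156
gripper_force: 0.0
```

```bash
python3 - <<'E'
from h import *
import pickle
st()
a=cap("scene");b=cap("side");w=cap("wrist");pickle.dump((a,b,w),open("c6.pkl","wb"))
print([n for n in dir(r) if n[0]!="_"])
E
```

```text
20.12 [0.4121 0.0858 0.3105] [-180.     0.  -172.1] F [ 0.7 -0.1  1. ] [  38.9   -7.   -22.2    0.   -74.8 -121. ] 0.0156 0.0
['Unreachable', 'capture', 'close_job', 'get_state']
```

```bash
python3 - <<'E'
from h import *
import pickle
cs=pickle.load(open("c0.pkl","rb"));a,b=cs["scene"],cs["side"];q=1.5625
print("cup",tri(a,(112/q,173/q),b,(236/q,288/q)))
for p in [(255,243),(460,178),(110,285)]: print("wall",plane(a,p[0]/q,p[1]/q,2,0.))
print("cup bottom R", plane(a,522/q,48/q,2,.5), plane(a,522/q,48/q,2,.6))
# lever tip etc from new pics
A,B,W=pickle.load(open("c6.pkl","rb"))
g=cv2.cvtColor(W["image"],cv2.COLOR_BGR2GRAY)
M=np.array([.4946,.099,0])
print("wrist proj tip area",[(L,proj(W,M+X*(-.016-.051*np.sin(L))-.002*Y+Z*(.09-.051*np.cos(L)))[0].round(1)) for L in(.9,1.1,1.3,1.57)])
print(g[60:200:2,252])
E
```

```text
cup (array([0.62280474, 0.52448797, 0.46218415]), np.float64(0.004786432152190466))
wall [0.90885774 0.31073414 0.        ]
wall [ 0.88085675 -0.15276742  0.        ]
wall [0.93669425 0.59511935 0.        ]
cup bottom R [ 0.55763859 -0.03873631  0.5       ] [0.41594348 0.06910248 0.6       ]
wrist proj tip area [(0.9, array([252. , 183.5])), (1.1, array([252. , 181.4])), (1.3, array([252. , 180.5])), (1.57, array([252. , 181.5]))]
[168 168 173 173 172 172 167 111 201 211 215 217 214 208 221 230 216  98
  29  46  46  46  40  31  29  31  36  37  33  34  33  40  38  34  25  25
  33  43  44  33  30  30  36  39  54  47  40  33  41  49  67  59  61  43
  31  32  38  34  26 176 241 234 231 221 221 220 220 220 221 220]
```

```bash
python3 - <<'E'
import numpy as np
D=np.array([[20.58,.65,.2268,-.6354,.2398,-53.85],[8.4,-5.2,.392,-.4161,.3205,-27.1],[4.5,-14.9,.5113,.1032,.2802,33.0],[9.5,-24.5,.5108,.0996,.1691,32.7],[1.1,-33.9,.4275,.0868,.1703,37.6],[-7,-22.2,.4121,.0858,.3105,38.9],[5.5,-27.9,.4749,.0948,.1786,34.6]])
j2,j3=np.radians(D[:,0]),np.radians(D[:,1]);b=np.radians(D[:,5])
rho=D[:,2]*np.cos(b)+D[:,3]*np.sin(b);lat=-D[:,2]*np.sin(b)+D[:,3]*np.cos(b);print(lat)
f=j3-j2
n=len(D);A=np.zeros((2*n,5));y=np.r_[rho,D[:,4]]
A[:n,0]=1;A[:n,1]=np.sin(j2);A[:n,2]=np.cos(f);A[:n,3]=-np.sin(f)
A[n:,4]=1;A[n:,1]=np.cos(j2);A[n:,2]=np.sin(f);A[n:,3]=np.cos(f)
s,res,rk,_=np.linalg.lstsq(A,y,rcond=None);print("c0,a,b,e,z",s,rk,np.abs(A@s-y).max())
E
```

```text
[-0.19168782 -0.19184394 -0.19192314 -0.19214028 -0.19206632 -0.19201031
 -0.19163567]
c0,a,b,e,z [ 1.34436638e-03  5.99495227e-01  4.62757006e-01 -5.19583234e-04
 -1.63080444e-01] 5 0.0003850492189268473
```

The hook is set. The lever push needs a leaning hand, but rows turn only about the tool axis. I try for a lean in the free space above the robot, where a target past the reach limit may tilt the tool.

>>> {"op": "send_rows", "data": {"steps": [{"dp":[8,-25,-54],"roll":0,"jaw":0},{"dp":[16,-50,-108],"roll":0,"jaw":0},{"dp":[24,-75,-162],"roll":0,"jaw":0},{"dp":[32,-100,-216],"roll":0,"jaw":0},{"dp":[40,-125,-270],"roll":0,"jaw":0}]}}

```text
time_s: 20.9
tcp_pos: [0.39, -0.0442, 0.5799]
eef_rot: [180.0, -0.0, -172.0]
contact_force: [1.2, 0.0, 0.0]
gripper_width: 0.0005
gripper_force: 0.0
```

>>> {"op": "send_rows", "data": {"steps": [{"dp":[8,-25,-54],"roll":0,"jaw":0},{"dp":[16,-50,-108],"roll":0,"jaw":0},{"dp":[24,-75,-162],"roll":0,"jaw":0},{"dp":[28,-92,-200],"roll":0,"jaw":0},{"dp":[28,-92,-230],"roll":0,"jaw":0}]}}

```text
time_s: 21.52
tcp_pos: [0.3752, -0.1393, 0.8092]
eef_rot: [-180.0, 0.0, -172.2]
contact_force: [1.5, 0.1, 2.2]
gripper_width: 0.0004
gripper_force: 0.0
```

```bash
python3 -c "
from h import *
st()"
```

```text
21.52 [ 0.3752 -0.1393  0.8092] [-180.     0.  -172.2] F [1.5 0.1 2.2] [   8.3    8.    62.8    0.  -144.8  -90.4] 0.0004 0.0
```

>>> {"op": "send_rows", "data": {"steps": [{"dp":[-10,0,-40],"roll":0,"jaw":0},{"dp":[-20,0,-80],"roll":0,"jaw":0},{"dp":[-30,0,-120],"roll":0,"jaw":0},{"dp":[-30,0,-120],"roll":0,"jaw":0}]}}

```text
time_s: 22.02
tcp_pos: [0.3704, -0.1238, 0.8368]
eef_rot: [-178.7, 1.5, -172.0]
contact_force: [-0.2, -0.6, 0.8]
gripper_width: 0.0006
gripper_force: 0.0
```

```bash
python3 -c "
from h import *
st()"
```

```text
22.02 [ 0.3704 -0.1238  0.8368] [-178.7    1.5 -172. ] F [-0.2 -0.6  0.8] [  12.4   10.6   71.7    2.8 -149.7  -92. ] 0.0006 0.0
```

It does tilt a little. I push further past the limit to see how far that goes.

>>> {"op": "send_rows", "data": {"steps": [{"dp":[-30,0,-50],"roll":0,"jaw":0},{"dp":[-60,0,-100],"roll":0,"jaw":0},{"dp":[-90,0,-150],"roll":0,"jaw":0},{"dp":[-120,0,-200],"roll":0,"jaw":0},{"dp":[-150,0,-250],"roll":0,"jaw":0}]}}

```text
time_s: 22.65
tcp_pos: [0.4007, -0.0922, 0.8347]
eef_rot: [-177.5, 2.7, -172.0]
contact_force: [-0.1, 0.3, 0.9]
gripper_width: 0.0005
gripper_force: 0.0
```

```bash
python3 -c "
from h import *
st()"
```

```text
22.65 [ 0.4007 -0.0922  0.8347] [-177.5    2.7 -172. ] F [-0.1  0.3  0.9] [  17.7   11.8   71.7    5.4 -147.5  -95.1] 0.0005 0.0
```

>>> {"op": "send_rows", "data": {"steps": [{"dp":[20,0,40],"roll":0,"jaw":0},{"dp":[30,0,70],"roll":0,"jaw":0}]}}

```text
time_s: 22.9
tcp_pos: [0.3757, -0.0987, 0.7619]
eef_rot: [-177.5, 2.7, -172.0]
contact_force: [1.5, 0.9, 1.6]
gripper_width: 0.0005
gripper_force: 0.0
```

```bash
python3 -c "
from h import *
st()"
```

```text
22.9 [ 0.3757 -0.0987  0.7619] [-177.5    2.7 -172. ] F [1.5 0.9 1.6] [  18.    -1.7   41.2    3.9 -130.6  -97.5] 0.0005 0.0
```

The tilt stays in the commanded pose, so it can be built up step by step. I move to where the reach surface's normal faces the carrier's depth direction and push outward there.

>>> {"op": "send_rows", "data": {"steps": [{"dp":[-18,48,-11],"roll":0,"jaw":0},{"dp":[-36,96,-22],"roll":0,"jaw":0},{"dp":[-54,144,-34],"roll":0,"jaw":0},{"dp":[-71,191,-45],"roll":0,"jaw":0},{"dp":[-97,194,-101],"roll":0,"jaw":0}]}}

```text
time_s: 23.52
tcp_pos: [0.4252, 0.1092, 0.8249]
eef_rot: [-177.1, 3.6, -171.7]
contact_force: [-9.0, 9.3, 18.1]
gripper_width: 0.0007
gripper_force: 0.0
```

>>> {"op": "send_rows", "data": {"steps": [{"dp":[-126,14,-272],"roll":0,"jaw":0},{"dp":[-126,14,-272],"roll":0,"jaw":0},{"dp":[-126,14,-272],"roll":0,"jaw":0},{"dp":[-126,14,-272],"roll":0,"jaw":0},{"dp":[-126,14,-272],"roll":0,"jaw":0}]}}

```text
time_s: 24.15
tcp_pos: [0.4212, 0.1117, 0.8346]
eef_rot: [-176.8, 5.8, -171.9]
contact_force: [-0.7, 0.6, 0.1]
gripper_width: 0.0004
gripper_force: 0.0
```

```bash
cat >> h.py <<'E'
def tilt():
    s=r.get_state();R=Ro.from_euler("xyz",s["eef_rot"],degrees=True).as_matrix();z=R[:,2];y=R[:,1]
    st();print("tilt fwd %.1f lat %.1f"%(np.degrees(np.arctan2(z@X,-z[2])),np.degrees(np.arctan2(z@Y,-z[2]))),"ydir.X %.3f"%(y@X))
    return R,s
def nrm(L=300):
    R,s=tilt();z=R[:,2];W=s["tcp_pos"]-.33*(z-np.array([0,0,-1]))  # wrist projected to tool-down TCP
    n=np.array([W[0],W[1],W[2]+.163]);n/=np.linalg.norm(n);print("n",n.round(2),"dp",(R.T@n*L).round(0))
E
python3 -c "
from h import *
nrm()"
```

```text
24.15 [0.4212 0.1117 0.8346] [-176.8    5.8 -171.9] F [-0.7  0.6  0.1] [  46.3   13.5   71.7   10.7 -145.  -119.4] 0.0004 0.0
tilt fwd 5.8 lat -3.2 ydir.X 0.011
n [0.36 0.12 0.93] dp [-139.    5. -266.]
```

>>> {"op": "send_rows", "data": {"steps": [{"dp":[-190,20,-230],"roll":0,"jaw":0},{"dp":[-190,20,-230],"roll":0,"jaw":0},{"dp":[-190,20,-230],"roll":0,"jaw":0},{"dp":[-190,20,-230],"roll":0,"jaw":0},{"dp":[-190,20,-230],"roll":0,"jaw":0}]}}

```text
time_s: 24.78
tcp_pos: [0.4583, 0.1273, 0.8255]
eef_rot: [-176.4, 7.8, -171.7]
contact_force: [-0.8, -0.5, -0.2]
gripper_width: 0.0003
gripper_force: 0.0
```

```bash
python3 -c "
from h import *
nrm()"
```

```text
24.77 [0.4583 0.1273 0.8255] [-176.4    7.8 -171.7] F [-0.8 -0.5 -0.2] [  45.2   15.6   71.7   12.2 -141.3 -117.3] 0.0003 0.0
tilt fwd 7.8 lat -3.7 ydir.X 0.012
n [0.38 0.13 0.91] dp [-155.    6. -257.]
```

>>> {"op": "send_rows", "data": {"steps": [{"dp":[-165,70,-250],"roll":0,"jaw":0},{"dp":[-165,70,-250],"roll":0,"jaw":0},{"dp":[-165,70,-250],"roll":0,"jaw":0},{"dp":[-165,70,-250],"roll":0,"jaw":0},{"dp":[-165,70,-250],"roll":0,"jaw":0}]}}

```text
time_s: 25.4
tcp_pos: [0.4618, 0.168, 0.827]
eef_rot: [-176.1, 10.1, -171.5]
contact_force: [-0.3, -0.3, 0.2]
gripper_width: 0.0004
gripper_force: 0.0
```

>>> {"op": "send_rows", "data": {"steps": [{"dp":[-175,0,-245],"roll":0,"jaw":0},{"dp":[-175,0,-245],"roll":0,"jaw":0},{"dp":[-175,0,-245],"roll":0,"jaw":0},{"dp":[-175,0,-245],"roll":0,"jaw":0},{"dp":[-175,0,-245],"roll":0,"jaw":0}]}}

```text
time_s: 26.02
tcp_pos: [0.4735, 0.1608, 0.8336]
eef_rot: [-175.8, 12.4, -171.4]
contact_force: [0.3, -0.5, -0.0]
gripper_width: 0.0008
gripper_force: 0.0
```

```bash
python3 -c "
from h import *
nrm()"
```

```text
26.02 [0.4735 0.1608 0.8336] [-175.8   12.4 -171.4] F [ 0.3 -0.5 -0. ] [  49.4   16.4   71.7   16.7 -137.3 -118.1] 0.0008 0.0
tilt fwd 12.4 lat -4.2 ydir.X 0.013
n [0.37 0.16 0.91] dp [-173.   13. -245.]
```

>>> {"op": "send_rows", "data": {"steps": [{"dp":[-180,20,-240],"roll":0,"jaw":0},{"dp":[-180,20,-240],"roll":0,"jaw":0},{"dp":[-180,20,-240],"roll":0,"jaw":0},{"dp":[-180,20,-240],"roll":0,"jaw":0},{"dp":[-180,20,-240],"roll":0,"jaw":0}]}}

```text
time_s: 26.65
tcp_pos: [0.4806, 0.1684, 0.8404]
eef_rot: [-175.6, 14.8, -171.2]
contact_force: [-0.5, 0.9, -0.1]
gripper_width: 0.0003
gripper_force: 0.0
```

>>> {"op": "send_rows", "data": {"steps": [{"dp":[-190,20,-235],"roll":0,"jaw":0},{"dp":[-190,20,-235],"roll":0,"jaw":0},{"dp":[-190,20,-235],"roll":0,"jaw":0},{"dp":[-190,20,-235],"roll":0,"jaw":0},{"dp":[-190,20,-235],"roll":0,"jaw":0}]}}

```text
time_s: 27.28
tcp_pos: [0.4881, 0.1754, 0.848]
eef_rot: [-175.3, 17.2, -171.0]
contact_force: [0.2, -0.4, -1.2]
gripper_width: 0.0005
gripper_force: 0.0
```

>>> {"op": "send_rows", "data": {"steps": [{"dp":[-200,20,-225],"roll":0,"jaw":0},{"dp":[-200,20,-225],"roll":0,"jaw":0},{"dp":[-200,20,-225],"roll":0,"jaw":0},{"dp":[-200,20,-225],"roll":0,"jaw":0},{"dp":[-200,20,-225],"roll":0,"jaw":0}]}}

```text
time_s: 27.9
tcp_pos: [0.4974, 0.1826, 0.8558]
eef_rot: [-175.1, 19.8, -170.8]
contact_force: [-0.3, -0.7, 0.6]
gripper_width: 0.0005
gripper_force: 0.0
```

```bash
python3 -c "
from h import *
nrm()"
```

```text
27.9 [0.4974 0.1826 0.8558] [-175.1   19.8 -170.8] F [-0.3 -0.7  0.6] [  52.5   16.8   71.6   23.  -131.2 -116.8] 0.0005 0.0
tilt fwd 19.9 lat -4.9 ydir.X 0.016
n [0.35 0.18 0.92] dp [-200.   16. -223.]
```

>>> {"op": "send_rows", "data": {"steps": [{"dp":[-205,20,-220],"roll":0,"jaw":0},{"dp":[-205,20,-220],"roll":0,"jaw":0},{"dp":[-205,20,-220],"roll":0,"jaw":0},{"dp":[-205,20,-220],"roll":0,"jaw":0},{"dp":[-205,20,-220],"roll":0,"jaw":0}]}}

```text
time_s: 28.52
tcp_pos: [0.504, 0.1891, 0.8657]
eef_rot: [-174.9, 22.5, -170.5]
contact_force: [0.2, -0.4, 0.9]
gripper_width: 0.0001
gripper_force: 0.0
```

>>> {"op": "send_rows", "data": {"steps": [{"dp":[-210,20,-212],"roll":0,"jaw":0},{"dp":[-210,20,-212],"roll":0,"jaw":0},{"dp":[-210,20,-212],"roll":0,"jaw":0},{"dp":[-210,20,-212],"roll":0,"jaw":0},{"dp":[-210,20,-212],"roll":0,"jaw":0}]}}

```text
time_s: 29.15
tcp_pos: [0.5093, 0.1954, 0.877]
eef_rot: [-174.6, 25.3, -170.2]
contact_force: [1.0, 0.1, -0.9]
gripper_width: 0.0005
gripper_force: 0.0
```

>>> {"op": "send_rows", "data": {"steps": [{"dp":[-215,20,-205],"roll":0,"jaw":0},{"dp":[-215,20,-205],"roll":0,"jaw":0},{"dp":[-215,20,-205],"roll":0,"jaw":0},{"dp":[-215,20,-205],"roll":0,"jaw":0},{"dp":[-215,20,-205],"roll":0,"jaw":0}]}}

```text
time_s: 29.78
tcp_pos: [0.5129, 0.2013, 0.89]
eef_rot: [-174.4, 28.1, -169.9]
contact_force: [-0.2, -0.4, 0.3]
gripper_width: 0.0003
gripper_force: 0.0
```

>>> {"op": "send_rows", "data": {"steps": [{"dp":[-225,20,-195],"roll":0,"jaw":0},{"dp":[-225,20,-195],"roll":0,"jaw":0},{"dp":[-225,20,-195],"roll":0,"jaw":0},{"dp":[-225,20,-195],"roll":0,"jaw":0},{"dp":[-225,20,-195],"roll":0,"jaw":0}]}}

```text
time_s: 30.4
tcp_pos: [0.5182, 0.207, 0.9033]
eef_rot: [-174.2, 31.0, -169.6]
contact_force: [0.2, 0.4, -0.4]
gripper_width: 0.0004
gripper_force: 0.0
```

```bash
python3 -c "
from h import *
nrm()
M=np.array([.4946,.099,0])
dps(M+X*-.12+Z*.35-.002*Y,M+X*-.12+Z*.12-.002*Y)"
```

```text
30.4 [0.5182 0.207  0.9033] [-174.2   31.  -169.6] F [ 0.2  0.4 -0.4] [  57.3   16.5   71.6   31.9 -122.8 -115.7] 0.0004 0.0
tilt fwd 31.2 lat -5.6 ydir.X 0.019
n [0.32 0.19 0.93] dp [-232.   20. -189.]
[424.5 -59.8 398.4]
[543.1 -39.8 594.5]
```

```bash
cat > fk.py <<'E'
import numpy as np
from scipy.spatial.transform import Rotation as Ro
from scipy.optimize import least_squares
S=[[-53.85,20.58,.65,0,-70.14,-16.5,.2268,-.6354,.2398],[33,4.5,-14.9,0,-70.5,-114.2,.5113,.1032,.2802],[37.6,1.1,-33.9,0,-55,-119.6,.4275,.0868,.1703],[8.3,8,62.8,0,-144.8,-90.4,.3752,-.1393,.8092],
[12.4,10.6,71.7,2.8,-149.7,-92,.3704,-.1238,.8368],[46.3,13.5,71.7,10.7,-145,-119.4,.4212,.1117,.8346],[49.4,16.4,71.7,16.7,-137.3,-118.1,.4735,.1608,.8336],[52.5,16.8,71.6,23,-131.2,-116.8,.4974,.1826,.8558],[57.3,16.5,71.6,31.9,-122.8,-115.7,.5182,.207,.9033]]
def fk(j,k):
    a=np.radians(j);l1,l2,d,hs,e=k
    R1=Ro.from_euler("z",a[0]);F=R1*Ro.from_euler("y",a[1]-a[2])     # forearm frame: x along forearm
    el=R1.apply([.6*np.sin(a[1]),0,.6*np.cos(a[1])])+np.array([0,0,hs])
    W=F*Ro.from_euler("x",a[3]); T=W*Ro.from_euler("y",-a[4])        # tool z = x axis of T
    p=el+F.apply([.4628,l1,0])+W.apply([0,l2,0])+T.apply([d,0,e])
    return p,T*Ro.from_euler("x",a[5])
def fit(sg):
    f=lambda k:np.concatenate([fk(np.array(s[:6])*[1,1,1,sg,1,1],k)[0]-s[6:] for s in S])
    return least_squares(f,[-.1,-.09,.25,.1,0])
K=None
for sg in(1,-1):
    q=fit(sg)
    if K is None or q.cost<K[1].cost: K=(sg,q)
SG,k=K[0],K[1].x
if __name__=="__main__": print(SG,k.round(4),np.abs(K[1].fun).max())
E
python3 fk.py
python3 - <<'E'
import sys; sys.path.insert(0,".")
from h import *
from fk import *
s=r.get_state()
p,T=fk(s["joints"]*[1,1,1,SG,1,1],k);print(p,T.apply([1,0,0]),Ro.from_euler("xyz",s["eef_rot"],degrees=True).as_matrix()[:,2])
M=np.array([.4946,.099,0])
lo=np.array([-176,-82,-58.2,-173.8,-174.7]);hi=np.array([176,121.7,71.7,95.5,-.2])
for tl in(25,31):
  t=X*np.sin(np.radians(tl))-Z*np.cos(np.radians(tl))-.09*Y;t/=np.linalg.norm(t)
  for L in(1.1,.8,.5,.2,0.):
    P=np.array([-16-38*np.sin(L)-6.5*np.cos(L),90-38*np.cos(L)+6.5*np.sin(L)])/1e3
    a=np.radians(tl);C=np.array([14*np.sin(a)+9.5*np.cos(a),-14*np.cos(a)+9.5*np.sin(a)])/1e3
    tc=M+X*(P-C)[0]+Z*(P-C)[1]-.002*Y
    def f(j):
        q=np.r_[j[:3],j[3]*SG,j[4],0];p,T=fk(q,k);return np.r_[(p-tc)*10,T.apply([1,0,0])-t]
    o=min((least_squares(f,np.array(g,float),bounds=(lo,hi)) for g in([40,-10,-50,20,-50],[60,-30,-40,40,-60],[57,10,20,32,-100])),key=lambda o:o.cost)
    print(tl,L,o.x.round(1),"res",np.sqrt(2*o.cost).round(4))
E
```

```text
-1 [-2.000e-04 -1.915e-01  3.637e-01  2.002e-01  1.000e-03] 0.0010453547750034764
[0.51829408 0.20691933 0.90307561] [ 0.52257034 -0.00731607 -0.85256479] [ 0.52257034 -0.00731607 -0.85256479]
25 1.1 [ 43.    0.4 -58.2  22.6 -22.5] res 0.2169
25 0.8 [ 41.9   2.2 -58.2  22.6 -20.4] res 0.2244
25 0.5 [ 40.7   4.  -58.2  23.6 -18.4] res 0.2263
25 0.2 [ 39.4   5.5 -58.2  25.6 -16.7] res 0.2231
25 0.0 [ 38.6   6.3 -58.2  27.6 -15.9] res 0.2184
31 1.1 [ 40.9  -0.5 -58.2  17.1 -18.4] res 0.3137
31 0.8 [ 39.4   1.2 -58.2  15.2 -15.2] res 0.3193
31 0.5 [ 38.    3.  -58.2  13.9 -12. ] res 0.3196
31 0.2 [ 36.9   4.5 -58.2  14.6  -9.6] res 0.3159
31 0.0 [ 36.3   5.4 -58.2  16.8  -8.9] res 0.3119
```

```bash
cat > ik.py <<'E'
from h import *
from fk import *
M=np.array([.4946,.099,0])
lo=np.array([-176,-82,-58.2,-173.8,-174.7]);hi=np.array([176,121.7,71.7,95.5,-.2])
rng=np.random.default_rng(0);G=rng.uniform(lo,hi,(40,5))
def tdir(a,az):
    a=np.radians(a);z=np.radians(az);return (X*np.cos(z)+Y*np.sin(z))*np.sin(a)-Z*np.cos(a)
def ik(tc,t,G=G):
    def f(j):
        p,T=fk(np.r_[j[:3],j[3]*SG,j[4],0],k);return np.r_[(p-tc)*10,(T.apply([1,0,0])-t)*3]
    best=[]
    for g in G:
        o=least_squares(f,g,bounds=(lo,hi),max_nfev=60)
        if o.cost<1e-5: best.append(o.x.round(0))
    return np.unique(np.array(best),axis=0) if best else []
def tcp_for(L,s,a):
    P=np.array([-16-s*np.sin(L)-6.5*np.cos(L),90-s*np.cos(L)+6.5*np.sin(L)])/1e3
    a=np.radians(a);C=np.array([14*np.sin(a)+9.5*np.cos(a),-14*np.cos(a)+9.5*np.sin(a)])/1e3
    return M+X*(P-C)[0]+Z*(P-C)[1]-.002*Y
E
time timeout 500 python3 - <<'E'
from ik import *
for a in(0,10,20,25,31):
  for az in((0,) if a==0 else (-60,-30,0,30,60)):
    t=tdir(a,az)
    r1=ik(tcp_for(.1,42,a),t,G[:24]);
    print(a,az,[list(x) for x in r1][:6])
E
```

```text
0 0 [[np.float64(35.0), np.float64(13.0), np.float64(-38.0), np.float64(-0.0), np.float64(-39.0)]]
10 -60 [[np.float64(43.0), np.float64(11.0), np.float64(-49.0), np.float64(19.0), np.float64(-32.0)]]
10 -30 [[np.float64(42.0), np.float64(9.0), np.float64(-53.0), np.float64(21.0), np.float64(-25.0)]]
10 0 [[np.float64(39.0), np.float64(8.0), np.float64(-51.0), np.float64(13.0), np.float64(-23.0)]]
10 30 [[np.float64(35.0), np.float64(9.0), np.float64(-45.0), np.float64(-1.0), np.float64(-27.0)]]
10 60 [[np.float64(30.0), np.float64(11.0), np.float64(-38.0), np.float64(-11.0), np.float64(-34.0)]]
20 -60 []
20 -30 []
20 0 []
20 30 [[np.float64(34.0), np.float64(6.0), np.float64(-51.0), np.float64(-6.0), np.float64(-14.0)]]
20 60 [[np.float64(21.0), np.float64(10.0), np.float64(-35.0), np.float64(-27.0), np.float64(-34.0)]]
25 -60 []
25 -30 []
25 0 []
25 30 [[np.float64(33.0), np.float64(6.0), np.float64(-51.0), np.float64(-14.0), np.float64(-9.0)]]
25 60 [[np.float64(16.0), np.float64(11.0), np.float64(-33.0), np.float64(-35.0), np.float64(-35.0)]]
31 -60 []
31 -30 []
31 0 []
31 30 [[np.float64(25.0), np.float64(6.0), np.float64(-45.0), np.float64(-37.0), np.float64(-11.0)]]
31 60 [[np.float64(8.0), np.float64(12.0), np.float64(-31.0), np.float64(-45.0), np.float64(-39.0)]]
real	0m21.716s
user	0m22.164s
sys	0m0.186s
```

```bash
timeout 500 python3 - <<'E'
from ik import *
def tv(f,l):
    t=X*np.tan(np.radians(f))+Y*np.tan(np.radians(l))-Z;return t/np.linalg.norm(t)
G0=[[35,8,-45,-5,-20],[25,6,-45,-35,-15],[12,10,-35,-40,-35],[40,8,-50,15,-25]]
for f,l in((22,10),(25,8),(25,12),(25,16),(31,12),(31,16),(31,20),(31,26)):
  out=[]
  for L in(1.1,.8,.4,.1):
    q=ik(tcp_for(L,40,f),tv(f,l),G0); out.append([int(v) for v in q[0]] if len(q) else None)
  q=ik(tcp_for(1.1,40,f)-.04*X+.05*Z,tv(f,l),G0);out.append([int(v) for v in q[0]] if len(q) else None)
  print(f,l,out)
E
```

```text
22 10 [None, None, None, None, None]
25 8 [None, None, None, None, None]
25 12 [None, None, None, None, None]
25 16 [[34, -2, -53, -16, -11], [32, 1, -51, -21, -11], [29, 4, -48, -27, -11], [28, 5, -46, -29, -12], None]
31 12 [None, None, None, None, None]
31 16 [None, None, [31, 3, -51, -32, -3], [27, 5, -47, -38, -6], None]
31 20 [[22, -1, -46, -42, -15], [19, 2, -44, -47, -16], [16, 4, -42, -51, -17], [15, 6, -40, -53, -18], None]
31 26 [[7, 2, -40, -55, -29], [5, 5, -39, -58, -29], [4, 7, -38, -60, -29], [4, 9, -37, -61, -29], [15, -10, -44, -42, -29]]
```

```bash
cat >> ik.py <<'E'
def nn(L=300):
    R,s=tilt();a=np.radians(s["joints"])
    R1=Ro.from_euler("z",a[0]);F=R1*Ro.from_euler("y",a[1]-a[2])
    e=R1.apply([.6*np.sin(a[1]),0,.6*np.cos(a[1])])+F.apply([.4628,0,0])
    n=e/np.linalg.norm(e);print("R",np.linalg.norm(e).round(3),"n",n.round(2),"nX,nY %.2f %.2f"%(n@X,n@Y),"dp",(R.T@n*L).round(0))
    t=R[:,2];p=n-(n@t)*t;print("perp X,Y,Z %.2f %.2f %.2f"%(p@X,p@Y,p[2]))
E
python3 - <<'E'
from ik import *
nn()
dps([.30,.38,.80],[.05,.55,.72],[-.15,.62,.66])
E
```

```text
30.4 [0.5182 0.207  0.9033] [-174.2   31.  -169.6] F [ 0.2  0.4 -0.4] [  57.3   16.5   71.6   31.9 -122.8 -115.7] 0.0004 0.0
tilt fwd 31.2 lat -5.6 ydir.X 0.019
R 1.049 n [0.22 0.35 0.91] nX,nY 0.27 0.31 dp [-214.   71. -198.]
perp X,Y,Z 0.61 0.26 0.35
[210.4 207.8 -27.3]
[436.  414.8 -90.9]
[ 624.7  514.8 -144.8]
```

>>> {"op": "send_rows", "data": {"steps": [{"dp":[42,41,-6],"roll":0,"jaw":0},{"dp":[84,83,-11],"roll":0,"jaw":0},{"dp":[126,124,-17],"roll":0,"jaw":0},{"dp":[168,166,-22],"roll":0,"jaw":0},{"dp":[210,207,-27],"roll":0,"jaw":0}]}}

```text
time_s: 31.02
tcp_pos: [0.2998, 0.3786, 0.8]
eef_rot: [-174.2, 31.0, -169.6]
contact_force: [0.7, 1.7, 0.3]
gripper_width: 0.0005
gripper_force: 0.0
```

>>> {"op": "send_rows", "data": {"steps": [{"dp":[44,41,-13],"roll":0,"jaw":0},{"dp":[88,82,-26],"roll":0,"jaw":0},{"dp":[132,123,-38],"roll":0,"jaw":0},{"dp":[176,164,-51],"roll":0,"jaw":0},{"dp":[220,205,-64],"roll":0,"jaw":0}]}}

```text
time_s: 31.65
tcp_pos: [0.101, 0.5593, 0.7765]
eef_rot: [-172.3, 30.1, -167.6]
contact_force: [0.1, 1.6, -0.0]
gripper_width: 0.0006
gripper_force: 0.0
```

>>> {"op": "send_rows", "data": {"steps": [{"dp":[48,28,-14],"roll":0,"jaw":0},{"dp":[96,56,-28],"roll":0,"jaw":0},{"dp":[142,80,-42],"roll":0,"jaw":0},{"dp":[180,115,-60],"roll":0,"jaw":0},{"dp":[195,160,-90],"roll":0,"jaw":0}]}}

```text
time_s: 32.28
tcp_pos: [-0.0795, 0.6561, 0.7222]
eef_rot: [-170.7, 32.5, -162.6]
contact_force: [0.4, 0.2, 0.1]
gripper_width: 0.0004
gripper_force: 0.0
```

```bash
python3 -c "
from ik import *
nn()"
```

```text
32.27 [-0.0795  0.6561  0.7222] [-170.7   32.5 -162.6] F [0.4 0.2 0.1] [ 125.    38.7   71.6   40.8 -135.8 -173.6] 0.0004 0.0
tilt fwd 33.4 lat -5.3 ydir.X -0.068
R 1.049 n [-0.42  0.6   0.69] nX,nY -0.33 0.65 dp [ -55.  172. -240.]
perp X,Y,Z 0.11 0.59 0.02
```

>>> {"op": "send_rows", "data": {"steps": [{"dp":[-55,172,-240],"roll":-0.15,"jaw":0},{"dp":[-55,172,-240],"roll":-0.3,"jaw":0},{"dp":[-55,172,-240],"roll":-0.45,"jaw":0},{"dp":[-55,172,-240],"roll":-0.6,"jaw":0},{"dp":[-55,172,-240],"roll":-0.75,"jaw":0}]}}

```text
time_s: 32.9
tcp_pos: [-0.106, 0.6617, 0.7227]
eef_rot: [-151.0, 19.6, -116.5]
contact_force: [0.1, -0.3, -0.6]
gripper_width: 0.0007
gripper_force: 0.0
```

```bash
python3 -c "
from ik import *
nn()"
```

```text
32.9 [-0.106   0.6617  0.7227] [-151.    19.6 -116.5] F [ 0.1 -0.3 -0.6] [ 127.3   39.2   71.7   42.  -134.5 -131.9] 0.0007 0.0
tilt fwd 34.4 lat -2.6 ydir.X -0.623
R 1.05 n [-0.44  0.58  0.68] nX,nY -0.35 0.64 dp [-160.   95. -235.]
perp X,Y,Z 0.09 0.61 0.03
```

```bash
python3 -c "
from ik import *
R,s=tilt()
for v in((-.4,.8,.45),(-.45,.75,.5)):
    w=v[0]*X+v[1]*Y+v[2]*Z; print((R.T@w*300).round(0))
"
```

```text
32.9 [-0.106   0.6617  0.7227] [-151.    19.6 -116.5] F [ 0.1 -0.3 -0.6] [ 127.3   39.2   71.7   42.  -134.5 -131.9] 0.0007 0.0
tilt fwd 34.4 lat -2.6 ydir.X -0.623
[-166.  166. -188.]
[-151.  158. -208.]
```

>>> {"op": "send_rows", "data": {"steps": [{"dp":[-160,162,-195],"roll":0,"jaw":0},{"dp":[-160,162,-195],"roll":0,"jaw":0},{"dp":[-160,162,-195],"roll":0,"jaw":0},{"dp":[-160,162,-195],"roll":0,"jaw":0},{"dp":[-160,162,-195],"roll":0,"jaw":0}]}}

```text
time_s: 33.52
tcp_pos: [-0.1571, 0.6994, 0.6842]
eef_rot: [-151.1, 21.8, -115.4]
contact_force: [-0.1, -0.3, -0.0]
gripper_width: 0.0004
gripper_force: 0.0
```

>>> {"op": "send_rows", "data": {"steps": [{"dp":[-180,165,-175],"roll":0,"jaw":0},{"dp":[-180,165,-175],"roll":0,"jaw":0},{"dp":[-180,165,-175],"roll":0,"jaw":0},{"dp":[-180,165,-175],"roll":0,"jaw":0},{"dp":[-180,165,-175],"roll":0,"jaw":0}]}}

```text
time_s: 34.15
tcp_pos: [-0.1907, 0.7386, 0.6501]
eef_rot: [-151.5, 24.0, -114.0]
contact_force: [1.1, 0.4, -0.1]
gripper_width: 0.0004
gripper_force: 0.0
```

```bash
python3 -c "
from ik import *
nn()"
```

```text
34.15 [-0.1907  0.7386  0.6501] [-151.5   24.  -114. ] F [ 1.1  0.4 -0.1] [ 130.6   45.3   71.7   41.6 -127.3 -138.1] 0.0004 0.0
tilt fwd 36.5 lat 3.3 ydir.X -0.637
R 1.049 n [-0.52  0.61  0.6 ] nX,nY -0.43 0.68 dp [-167.  133. -211.]
perp X,Y,Z -0.01 0.71 0.03
```

>>> {"op": "send_rows", "data": {"steps": [{"dp":[-165,145,-205],"roll":0,"jaw":0},{"dp":[-165,145,-205],"roll":0,"jaw":0},{"dp":[-165,145,-205],"roll":0,"jaw":0},{"dp":[-165,145,-205],"roll":0,"jaw":0},{"dp":[-165,145,-205],"roll":0,"jaw":0}]}}

```text
time_s: 34.78
tcp_pos: [-0.2275, 0.7489, 0.6401]
eef_rot: [-152.0, 26.4, -112.6]
contact_force: [-0.3, -0.2, -0.5]
gripper_width: 0.0007
gripper_force: 0.0
```

>>> {"op": "send_rows", "data": {"steps": [{"dp":[-172,148,-196],"roll":0,"jaw":0},{"dp":[-172,148,-196],"roll":0,"jaw":0},{"dp":[-172,148,-196],"roll":0,"jaw":0},{"dp":[-172,148,-196],"roll":0,"jaw":0},{"dp":[-172,148,-196],"roll":0,"jaw":0}]}}

```text
time_s: 35.4
tcp_pos: [-0.2593, 0.7593, 0.6325]
eef_rot: [-152.6, 28.7, -111.2]
contact_force: [0.9, -0.4, 0.4]
gripper_width: 0.0003
gripper_force: 0.0
```

>>> {"op": "send_rows", "data": {"steps": [{"dp":[-178,151,-187],"roll":0,"jaw":0},{"dp":[-178,151,-187],"roll":0,"jaw":0},{"dp":[-178,151,-187],"roll":0,"jaw":0},{"dp":[-178,151,-187],"roll":0,"jaw":0},{"dp":[-178,151,-187],"roll":0,"jaw":0}]}}

```text
time_s: 36.02
tcp_pos: [-0.2877, 0.7692, 0.6279]
eef_rot: [-153.2, 31.1, -109.8]
contact_force: [-0.1, 0.4, -0.3]
gripper_width: 0.0002
gripper_force: 0.0
```

```bash
python3 -c "
from ik import *
nn()"
```

```text
36.02 [-0.2877  0.7692  0.6279] [-153.2   31.1 -109.8] F [-0.1  0.4 -0.3] [ 136.2   48.3   71.7   44.6 -120.6 -142.5] 0.0002 0.0
tilt fwd 38.8 lat 14.1 ydir.X -0.676
R 1.049 n [-0.6   0.58  0.56] nX,nY -0.51 0.66 dp [-173.  163. -183.]
perp X,Y,Z -0.13 0.78 0.09
```

```bash
timeout 500 python3 - <<'E'
from ik import *
def tv(f,l):
    t=X*np.tan(np.radians(f))+Y*np.tan(np.radians(l))-Z;return t/np.linalg.norm(t)
G0=[[25,6,-45,-35,-15],[12,10,-35,-40,-35],[0,8,-40,-60,-25]]
for f,l in((39,18),(39,22),(39.5,25),(39.5,28)):
  out=[]
  for tc in [tcp_for(L,40,f) for L in(1.1,.6,.1)]+[tcp_for(1.1,40,f)-.03*X+.04*Z,tcp_for(1.1,40,f)-.03*X+.04*Z-.05*Y]:
    q=ik(tc,tv(f,l),G0); out.append([int(v) for v in q[0]] if len(q) else None)
  print(f,l,out)
E
```

```text
39 18 [[17, -1, -46, -60, -10], [7, 3, -43, -72, -16], [4, 6, -41, -76, -17], None, [22, -12, -54, -36, -9]]
39 22 [[5, 1, -43, -68, -21], [0, 5, -42, -74, -23], [-1, 8, -40, -77, -24], None, [1, -7, -44, -55, -27]]
39.5 25 [[-1, 2, -42, -71, -27], [-4, 6, -41, -76, -28], [-5, 9, -40, -78, -29], [11, -9, -46, -56, -22], [-6, -5, -42, -60, -34]]
39.5 28 [[-5, 4, -41, -72, -32], [-8, 8, -40, -76, -33], [-8, 11, -39, -78, -33], [2, -6, -44, -62, -30], [-11, -3, -41, -62, -39]]
```

>>> {"op": "send_rows", "data": {"steps": [{"dp":[-175,163,-182],"roll":0,"jaw":0},{"dp":[-175,163,-182],"roll":0,"jaw":0},{"dp":[-175,163,-182],"roll":0,"jaw":0},{"dp":[-175,163,-182],"roll":0,"jaw":0},{"dp":[-175,163,-182],"roll":0,"jaw":0}]}}

```text
time_s: 36.65
tcp_pos: [-0.3208, 0.7761, 0.6229]
eef_rot: [-154.0, 33.5, -108.4]
contact_force: [0.2, 0.5, 0.2]
gripper_width: 0.0005
gripper_force: 0.0
```

>>> {"op": "send_rows", "data": {"steps": [{"dp":[-180,167,-172],"roll":0,"jaw":0},{"dp":[-180,167,-172],"roll":0,"jaw":0},{"dp":[-180,167,-172],"roll":0,"jaw":0},{"dp":[-180,167,-172],"roll":0,"jaw":0},{"dp":[-180,167,-172],"roll":0,"jaw":0}]}}

```text
time_s: 37.28
tcp_pos: [-0.3508, 0.783, 0.6202]
eef_rot: [-154.8, 36.0, -107.0]
contact_force: [0.3, -0.1, 0.2]
gripper_width: 0.0005
gripper_force: 0.0
```

```bash
cat > plan.py <<'E'
from ik import *
def path(wps,roll):
    # step to each waypoint with <=60mm rows; check IK continuity with current orientation
    R,s=tilt();t=R[:,2];p=s["tcp_pos"].copy();q=s["joints"][:5]
    for w in wps:
        w=np.array(w);n=int(np.ceil(np.linalg.norm(w-p)/.06))
        for i in range(1,n+1):
            c=p+(w-p)*i/n
            def f(j):
                a,T=fk(np.r_[j[:3],j[3]*SG,j[4],0],k);return np.r_[(a-c)*10,(T.apply([1,0,0])-t)*3]
            o=least_squares(f,np.clip(q,lo+.01,hi-.01),bounds=(lo,hi));dq=np.abs(o.x-q).max();q=o.x
            # j6 needed
            a,T=fk(np.r_[q[:3],q[3]*SG,q[4],0],k)
            if i==n or o.cost>1e-6 or dq>15: print(c.round(3),q.round(0),"cost %.1e dq %.0f"%(o.cost,dq))
        print("  rows",n,"dp from start",(R.T@(w-s["tcp_pos"])*1e3).round(0))
        p=w
E
python3 - <<'E'
from plan import *
nn()
s0=tcp_for(1.1,40,39)
path([[-.15,.62,.62],[.10,.45,.55],[.25,.20,.45],[.36,.03,.35],s0-.03*X+.10*Z-.03*Y,s0-.015*X+.03*Z-.01*Y],0)
print("target",s0)
E
```

```text
37.27 [-0.3508  0.783   0.6202] [-154.8   36.  -107. ] F [ 0.3 -0.1  0.2] [ 139.7   50.    71.7   46.9 -116.  -145.1] 0.0005 0.0
tilt fwd 39.9 lat 22.0 ydir.X -0.709
R 1.049 n [-0.65  0.55  0.53] nX,nY -0.56 0.64 dp [-175.  182. -163.]
perp X,Y,Z -0.23 0.80 0.13
37.27 [-0.3508  0.783   0.6202] [-154.8   36.  -107. ] F [ 0.3 -0.1  0.2] [ 139.7   50.    71.7   46.9 -116.  -145.1] 0.0005 0.0
tilt fwd 39.9 lat 22.0 ydir.X -0.709
[-0.311  0.75   0.62 ] [ 140.   35.   44.   43. -107.] cost 9.5e-25 dq 28
[-0.15  0.62  0.62] [140.  10.   7.  41. -98.] cost 4.9e-26 dq 7
  rows 5 dp from start [  79. -241.   51.]
[0.1  0.45 0.55] [134. -18. -28.  42. -89.] cost 4.8e-23 dq 4
  rows 6 dp from start [ 192. -501.  178.]
[0.2   0.283 0.483] [ 169.  -45.  -42.   33. -122.] cost 1.1e-02 dq 17
[0.225 0.242 0.467] [ 157.  -46.  -43.   34. -115.] cost 8.3e-02 dq 11
[0.25 0.2  0.45] [ 139.  -48.  -45.   36. -103.] cost 1.7e-01 dq 18
  rows 6 dp from start [ 409. -711.  239.]
[0.277 0.158 0.425] [112. -52. -48.  36. -83.] cost 1.8e-01 dq 27
[0.305 0.115 0.4  ] [ 91. -55. -51.  32. -69.] cost 9.9e-02 dq 21
[0.332 0.073 0.375] [ 78. -57. -54.  30. -62.] cost 1.8e-02 dq 13
[0.36 0.03 0.35] [ 46. -47. -51.  12. -44.] cost 2.2e-24 dq 32
  rows 4 dp from start [ 573. -849.  309.]
[0.386 0.045 0.238] [ 36. -33. -58.  -0. -22.] cost 1.8e-03 dq 11
[0.4   0.053 0.183] [ 32. -23. -58. -14. -12.] cost 2.1e-03 dq 14
  rows 3 dp from start [ 645. -811.  463.]
[0.406 0.064 0.148] [ 26. -15. -53. -34. -11.] cost 4.0e-04 dq 20
[0.412 0.075 0.113] [ 33. -10. -57. -32.  -0.] cost 9.9e-04 dq 11
  rows 2 dp from start [ 666. -785.  529.]
target [0.42488265 0.08661586 0.0825505 ]
```

```bash
python3 - <<'E'
from plan import *
s0=tcp_for(1.1,40,39.9)
print("target",s0)
path([[-.10,.68,.66],[.20,.52,.66],[.42,.30,.62],[.48,.0,.55],[.44,-.06,.32],s0-.03*X+.06*Z-.06*Y,s0-.02*X+.03*Z-.02*Y,s0,tcp_for(.1,40,39.9)],0)
E
```

```text
target [0.42480848 0.08660484 0.08229554]
37.27 [-0.3508  0.783   0.6202] [-154.8   36.  -107. ] F [ 0.3 -0.1  0.2] [ 139.7   50.    71.7   46.9 -116.  -145.1] 0.0005 0.0
tilt fwd 39.9 lat 22.0 ydir.X -0.709
[-0.301  0.762  0.628] [ 139.   37.   47.   44. -107.] cost 2.4e-23 dq 25
[-0.1   0.68  0.66] [133.  14.  16.  43. -97.] cost 9.1e-26 dq 5
  rows 5 dp from start [  -3. -264.   73.]
[0.2  0.52 0.66] [113. -10. -10.  42. -83.] cost 2.1e-27 dq 5
  rows 6 dp from start [  50. -582.  180.]
[0.42 0.3  0.62] [ 75. -24. -19.  30. -63.] cost 2.7e-20 dq 9
  rows 6 dp from start [ 192. -854.  249.]
[0.48 0.   0.55] [  9. -21.  -7. -18. -65.] cost 4.6e-28 dq 15
  rows 6 dp from start [  451. -1028.   219.]
[ 0.44 -0.06  0.32] [-10. -17. -26. -37. -53.] cost 2.1e-18 dq 5
  rows 5 dp from start [ 642. -947.  342.]
[0.404 0.023 0.142] [  1. -10. -44. -52. -29.] cost 9.4e-21 dq 8
  rows 4 dp from start [ 690. -816.  483.]
[0.408 0.064 0.112] [  7.  -6. -45. -59. -21.] cost 1.0e-20 dq 7
  rows 1 dp from start [ 675. -788.  523.]
[0.425 0.087 0.082] [  3.   1. -43. -71. -22.] cost 3.6e-23 dq 12
  rows 1 dp from start [ 671. -779.  563.]
[0.453 0.091 0.055] [ -3.   8. -40. -80. -25.] cost 1.2e-30 dq 9
  rows 1 dp from start [ 677. -790.  600.]
```

>>> {"op": "send_rows", "data": {"steps": [{"dp":[0,-20,6],"roll":0,"jaw":0},{"dp":[-1,-70,20],"roll":0,"jaw":0},{"dp":[-2,-130,36],"roll":0,"jaw":0},{"dp":[-3,-190,53],"roll":0,"jaw":0},{"dp":[-3,-250,69],"roll":0,"jaw":0}]}}

```text
time_s: 37.9
tcp_pos: [-0.1106, 0.6843, 0.6588]
eef_rot: [-154.9, 36.0, -107.1]
contact_force: [0.9, 0.1, -0.0]
gripper_width: 0.0004
gripper_force: 0.0
```

>>> {"op": "send_rows", "data": {"steps": [{"dp":[9,-56,18],"roll":0,"jaw":0},{"dp":[18,-111,37],"roll":0,"jaw":0},{"dp":[26,-167,55],"roll":0,"jaw":0},{"dp":[35,-222,73],"roll":0,"jaw":0},{"dp":[44,-278,91],"roll":0,"jaw":0}]}}

```text
time_s: 38.52
tcp_pos: [0.1497, 0.5449, 0.6617]
eef_rot: [-154.8, 36.0, -107.0]
contact_force: [0.7, 1.1, -0.5]
gripper_width: 0.0007
gripper_force: 0.0
```

>>> {"op": "send_rows", "data": {"steps": [{"dp":[9,-53,18],"roll":0,"jaw":0},{"dp":[33,-98,30],"roll":0,"jaw":0},{"dp":[56,-144,41],"roll":0,"jaw":0},{"dp":[80,-189,53],"roll":0,"jaw":0},{"dp":[104,-234,64],"roll":0,"jaw":0}]}}

```text
time_s: 39.15
tcp_pos: [0.3454, 0.3707, 0.6344]
eef_rot: [-154.8, 36.1, -107.0]
contact_force: [0.5, 1.3, 0.6]
gripper_width: 0.0006
gripper_force: 0.0
```

>>> {"op": "send_rows", "data": {"steps": [{"dp":[24,-45,12],"roll":0,"jaw":0},{"dp":[47,-91,23],"roll":0,"jaw":0},{"dp":[90,-120,18],"roll":0,"jaw":0},{"dp":[133,-149,13],"roll":0,"jaw":0},{"dp":[176,-178,8],"roll":0,"jaw":0}]}}

```text
time_s: 39.78
tcp_pos: [0.4476, 0.1479, 0.5865]
eef_rot: [-154.7, 36.1, -106.9]
contact_force: [1.6, -0.5, -1.3]
gripper_width: 0.0004
gripper_force: 0.0
```

```bash
python3 - <<'E'
from plan import *
s0=tcp_for(1.1,40,39.9)
path([[.48,.0,.55],[.44,-.06,.32],s0-.03*X+.06*Z-.06*Y,s0-.02*X+.03*Z-.02*Y],0)
E
```

```text
39.77 [0.4476 0.1479 0.5865] [-154.7   36.1 -106.9] F [ 1.6 -0.5 -1.3] [ 51.9 -29.1 -18.8  13.9 -59.3 -79.8] 0.0004 0.0
tilt fwd 40.1 lat 22.2 ydir.X -0.709
[0.469 0.049 0.562] [ 24. -25. -11.  -8. -61.] cost 8.4e-25 dq 15
[0.48 0.   0.55] [  9. -21.  -7. -19. -65.] cost 9.6e-29 dq 15
  rows 3 dp from start [128. -88. -12.]
[ 0.44 -0.06  0.32] [-11. -17. -26. -37. -53.] cost 1.5e-18 dq 5
  rows 5 dp from start [320.  -7. 110.]
[0.404 0.023 0.142] [ -0. -10. -44. -53. -29.] cost 1.7e-21 dq 8
  rows 4 dp from start [369. 125. 252.]
[0.408 0.064 0.112] [  6.  -6. -45. -59. -22.] cost 5.4e-22 dq 7
  rows 1 dp from start [354. 153. 292.]
```

>>> {"op": "send_rows", "data": {"steps": [{"dp":[36,-25,-3],"roll":0.17,"jaw":0},{"dp":[70,-48,-6],"roll":0.34,"jaw":0},{"dp":[102,-70,-9],"roll":0.51,"jaw":0},{"dp":[130,-80,0],"roll":0.68,"jaw":0},{"dp":[170,-70,18],"roll":0.85,"jaw":0}]}}

```text
time_s: 40.4
tcp_pos: [0.4744, -0.0117, 0.4981]
eef_rot: [163.5, 40.4, -170.5]
contact_force: [0.4, -0.2, -0.7]
gripper_width: 0.0003
gripper_force: 0.0
```

```bash
python3 - <<'E'
from plan import *
s0=tcp_for(1.1,40,40)
path([[.44,-.06,.32],s0-.03*X+.06*Z-.06*Y],0)
E
```

```text
40.4 [ 0.4744 -0.0117  0.4981] [ 163.5   40.4 -170.5] F [ 0.4 -0.2 -0.7] [  6.1 -21.2 -12.1 -21.4 -61.3 -76.7] 0.0003 0.0
tilt fwd 40.1 lat 22.0 ydir.X -0.201
[ 0.44 -0.06  0.32] [-10. -17. -26. -37. -53.] cost 1.3e-18 dq 5
  rows 4 dp from start [147. -71.  92.]
[0.404 0.023 0.142] [  0. -10. -44. -52. -28.] cost 4.9e-21 dq 8
  rows 4 dp from start [279. -22. 233.]
```

>>> {"op": "send_rows", "data": {"steps": [{"dp":[37,-18,23],"roll":0.07,"jaw":0},{"dp":[74,-36,46],"roll":0.14,"jaw":0},{"dp":[110,-54,69],"roll":0.2,"jaw":0},{"dp":[147,-71,92],"roll":0.26,"jaw":0},{"dp":[180,-59,127],"roll":0.26,"jaw":0}]}}

```text
time_s: 41.02
tcp_pos: [0.4304, -0.0414, 0.2744]
eef_rot: [153.0, 34.8, 172.1]
contact_force: [0.9, 0.3, -1.4]
gripper_width: 0.0005
gripper_force: 0.0
```

```bash
python3 - <<'E'
from plan import *
s0=tcp_for(1.1,40,40)
path([s0-.03*X+.06*Z-.06*Y,s0-.025*X+.04*Z-.004*Y,s0-.01*X+.02*Z-.003*Y,s0-.003*Y],0)
A=[(L,(Ro.from_euler("xyz",r.get_state()["eef_rot"],degrees=True).as_matrix().T@(tcp_for(L,40,40)-tcp_for(1.3,40,40))*1e3).round(1)) for L in(1.1,.9,.7,.5,.3,.15,.05)]
print(A)
E
```

```text
41.02 [ 0.4304 -0.0414  0.2744] [153.   34.8 172.1] F [ 0.9  0.3 -1.4] [ -6.9 -16.7 -31.7 -37.9 -46.5 -62.7] 0.0005 0.0
tilt fwd 40.0 lat 21.8 ydir.X 0.002
[0.404 0.023 0.142] [  1. -10. -44. -52. -28.] cost 3.4e-20 dq 8
  rows 3 dp from start [104.  13. 106.]
[0.401 0.079 0.122] [ 26. -11. -52. -44.  -9.] cost 1.7e-04 dq 24
  rows 1 dp from start [124.  58. 140.]
[0.415 0.082 0.102] [ 10.  -4. -45. -62. -18.] cost 2.8e-29 dq 18
  rows 1 dp from start [124.  51. 164.]
[0.425 0.084 0.082] [  2.   1. -43. -71. -22.] cost 7.1e-30 dq 9
  rows 1 dp from start [128.  44. 185.]
[(1.1, array([ 3.2, -2.9,  6.8])), (0.9, array([ 4.9, -5.7, 14.2])), (0.7, array([ 5. , -8.2, 22. ])), (0.5, array([  3.6, -10.2,  29.6])), (0.3, array([  0.6, -11.8,  37. ])), (0.15, array([ -2.5, -12.7,  42.1])), (0.05, array([ -5. , -13.1,  45.3]))]
```

>>> {"op": "send_rows", "data": {"steps": [{"dp":[35,4,35],"roll":0,"jaw":0},{"dp":[70,9,71],"roll":0,"jaw":0},{"dp":[104,13,106],"roll":0,"jaw":0},{"dp":[112,20,132],"roll":0,"jaw":0},{"dp":[115,28,152],"roll":0,"jaw":0}]}}

```text
time_s: 41.65
tcp_pos: [0.4182, 0.0578, 0.1082]
eef_rot: [153.0, 34.7, 172.5]
contact_force: [0.0, -0.1, 0.3]
gripper_width: 0.0003
gripper_force: 0.0
```

>>> {"op": "send_rows", "data": {"steps": [{"dp":[4,9,5],"roll":0,"jaw":0},{"dp":[8,18,9],"roll":0,"jaw":0},{"dp":[9,23,12],"roll":0,"jaw":0},{"dp":[9,23,12],"roll":0,"jaw":0}]}}

```text
time_s: 42.15
tcp_pos: [0.4146, 0.0844, 0.1039]
eef_rot: [153.0, 34.8, 172.6]
contact_force: [-0.3, 0.3, -1.1]
gripper_width: 0.0005
gripper_force: 0.0
```

```bash
python3 - <<'E'
from plan import *
tilt()
s=r.get_state();p=s["tcp_pos"]-M;print("x',y',z",p@X*1e3,p@Y*1e3,p[2]*1e3)
dps(*[tcp_for(L,40,40)-.003*Y for L in(1.3,1.1,.9,.7,.5,.3,.15,.0,-.05)])
A,B,W=__import__("pickle").load(open("c6.pkl","rb"))
b=cap("scene");cv2.imwrite("pics/z.png",b["image"])
E
```

```text
42.15 [0.4146 0.0844 0.1039] [153.   34.8 172.6] F [-0.3  0.3 -1.1] [ 10.7  -4.6 -45.  -60.9 -18.3 -45.7] 0.0005 0.0
tilt fwd 40.0 lat 22.1 ydir.X -0.005
x',y',z -81.22396752799185 -2.6390082804314248 103.93156694970048
[ 0.5 -7.4 14.7]
[  3.6 -10.3  21.5]
[  5.3 -13.1  28.9]
[  5.5 -15.6  36.6]
[  4.  -17.7  44.3]
[  1.1 -19.4  51.6]
[ -2.1 -20.2  56.8]
[ -5.9 -20.8  61.4]
[ -7.4 -20.9  62.9]
```

>>> {"op": "send_rows", "data": {"steps": [{"dp":[0,-4,7],"roll":0,"jaw":0},{"dp":[0.5,-7,14.5],"roll":0,"jaw":0},{"dp":[2,-9,18],"roll":0,"jaw":0},{"dp":[3.6,-10,21.5],"roll":0,"jaw":0}]}}

```text
time_s: 42.7
tcp_pos: [0.4263, 0.0832, 0.0828]
eef_rot: [153.0, 34.9, 172.4]
contact_force: [-0.3, 0.0, 6.2]
gripper_width: 0.0005
gripper_force: 2.2
```

>>> {"op": "send_rows", "data": {"steps": [{"dp":[0.8,-1.4,3.5],"roll":0,"jaw":0},{"dp":[1.7,-2.8,7.4],"roll":0,"jaw":0},{"dp":[1.7,-2.8,7.4],"roll":0,"jaw":0}]}}

```text
time_s: 43.08
tcp_pos: [0.4298, 0.0836, 0.0755]
eef_rot: [153.0, 34.9, 172.4]
contact_force: [0.2, 1.5, 4.6]
gripper_width: 0.0005
gripper_force: 1.7
```

>>> {"op": "send_rows", "data": {"steps": [{"dp":[0.1,-1.2,3.8],"roll":0,"jaw":0},{"dp":[0.2,-2.5,7.7],"roll":0,"jaw":0},{"dp":[0.2,-2.5,7.7],"roll":0,"jaw":0}]}}

```text
time_s: 43.45
tcp_pos: [0.4344, 0.0843, 0.0689]
eef_rot: [153.0, 34.9, 172.4]
contact_force: [0.6, 0.2, 5.3]
gripper_width: 0.0005
gripper_force: 1.8
```

>>> {"op": "send_rows", "data": {"steps": [{"dp":[-0.7,-1,3.8],"roll":0,"jaw":0},{"dp":[-1.5,-2.1,7.7],"roll":0,"jaw":0},{"dp":[-1.5,-2.1,7.7],"roll":0,"jaw":0}]}}

```text
time_s: 43.82
tcp_pos: [0.4401, 0.0852, 0.0632]
eef_rot: [153.0, 34.9, 172.5]
contact_force: [-0.2, 0.7, 3.5]
gripper_width: 0.0002
gripper_force: 1.3
```

```bash
python3 - <<'E'
from plan import *
tilt()
s=r.get_state();p=s["tcp_pos"]-M;print("x',y',z",p@X*1e3,p@Y*1e3,p[2]*1e3)
dps(*[tcp_for(L,40,40)-.003*Y for L in(.5,.3,.15,.0,-.05)])
E
```

```text
43.83 [0.4401 0.0852 0.0632] [153.   34.9 172.5] F [-0.2  0.7  3.5] [ -2.9   5.9 -41.6 -77.2 -25.  -18.2] 0.0002 1.333450894744601
tilt fwd 40.1 lat 22.1 ydir.X -0.004
x',y',z -55.91158270973235 -5.670362746420215 63.2224549118397
[ 1.5  0.4 -0.1]
[-1.5 -1.2  7.2]
[-4.6 -2.1 12.4]
[-8.5 -2.7 17. ]
[-9.9 -2.8 18.5]
```

>>> {"op": "send_rows", "data": {"steps": [{"dp":[-0.5,-0.6,3.6],"roll":0,"jaw":0},{"dp":[-1.5,-1.2,7.2],"roll":0,"jaw":0},{"dp":[-1.5,-1.2,7.2],"roll":0,"jaw":0}]}}

```text
time_s: 44.2
tcp_pos: [0.4448, 0.0865, 0.0578]
eef_rot: [153.0, 34.8, 172.5]
contact_force: [-0.2, 0.2, 0.2]
gripper_width: 0.0
gripper_force: 0.1
```

>>> {"op": "send_rows", "data": {"steps": [{"dp":[-1.5,-0.4,2.6],"roll":0,"jaw":0},{"dp":[-3,-0.9,5.2],"roll":0,"jaw":0},{"dp":[-3,-0.9,5.2],"roll":0,"jaw":0}]}}

```text
time_s: 44.58
tcp_pos: [0.4494, 0.0879, 0.0547]
eef_rot: [153.0, 34.7, 172.5]
contact_force: [0.1, 0.2, 0.0]
gripper_width: 0.0005
gripper_force: 0.0
```

```bash
python3 - <<'E'
from plan import *
tilt()
c=cap("scene");b=cap("side");w=cap("wrist")
# where does lever show? project predicted tip for L values in scene & side
for L in(0,.3,.6,1.0,1.4):
    P=M+X*(-.016-.051*np.sin(L)-.0065*np.cos(L))+Z*(.09-.051*np.cos(L)+.0065*np.sin(L))
    print(L,[proj(q,P+y*Y)[0].round(1) for q in(c,b) for y in(-.012,.010)])
    print("   ",[q["image"][int(v[1]+.5),int(v[0]+.5)].tolist() for q in(c,b) for y in(-.012,.01) for v in[proj(q,P+y*Y)[0]]])
import pickle;pickle.dump((c,b,w),open("c7.pkl","wb"))
E
```

```text
44.58 [0.4494 0.0879 0.0547] [153.   34.7 172.5] F [0.1 0.2 0. ] [ -3.8   8.1 -40.8 -79.3 -25.3 -15.1] 0.0005 2.5480157067603315e-07
tilt fwd 39.9 lat 22.1 ydir.X -0.004
0 [array([297.8, 213.7]), array([291.5, 217.6]), array([271.3, 206.7]), array([271.2, 211.8])]
    [[45, 39, 36], [191, 202, 202], [61, 59, 58], [29, 30, 29]]
0.3 [array([301.4, 216.1]), array([295.1, 220. ]), array([276.4, 205.8]), array([276.3, 210.8])]
    [[56, 48, 46], [153, 162, 163], [157, 174, 174], [64, 64, 63]]
0.6 [array([304.7, 217.1]), array([298.3, 221.1]), array([280.8, 203.7]), array([280.8, 208.8])]
    [[57, 49, 45], [84, 85, 83], [150, 166, 166], [161, 175, 177]]
1.0 [array([308.1, 216. ]), array([301.6, 220.1]), array([285.2, 199.6]), array([285.3, 204.7])]
    [[53, 45, 42], [54, 45, 43], [148, 162, 162], [141, 153, 154]]
1.4 [array([309.8, 212.3]), array([303.2, 216.4]), array([287.1, 194.5]), array([287.2, 199.6])]
    [[29, 27, 23], [54, 46, 43], [164, 180, 179], [130, 143, 146]]
```

```bash
python3 - <<'E'
from plan import *
import pickle
c6=pickle.load(open("c6.pkl","rb"));c7=pickle.load(open("c7.pkl","rb"))
for i,n in((0,"scene"),(1,"side")):
    for yo in(.09,.06,-.09,-.06):
        P=M+yo*Y+Z*.15;u,v=proj(c6[i],P)[0];dv=proj(c6[i],P-Z*.0037)[0]-[u,v]
        u,v=int(u),int(v);h=8
        a=cv2.cvtColor(c6[i]["image"],6)[v-h:v+h,u-h:u+h].astype(np.float32);b=cv2.cvtColor(c7[i]["image"],6)[v-h:v+h,u-h:u+h].astype(np.float32)
        print(n,yo,(u,v),"exp",dv.round(2),"col before",a[:,h].astype(int).tolist(),"after",b[:,h].astype(int).tolist())
E
```

```text
scene 0.09 (261, 199) exp [0.03 0.99] col before [254, 254, 254, 254, 254, 254, 254, 255, 255, 253, 218, 153, 112, 123, 171, 146] after [254, 254, 254, 254, 254, 254, 254, 254, 255, 255, 251, 199, 131, 158, 183, 146]
scene 0.06 (271, 193) exp [0.   0.99] col before [254, 254, 254, 254, 254, 254, 254, 254, 255, 254, 230, 158, 113, 122, 173, 148] after [254, 254, 254, 254, 254, 254, 254, 254, 255, 255, 252, 206, 136, 146, 179, 149]
scene -0.09 (316, 167) exp [-0.09  1.  ] col before [202, 195, 221, 231, 255, 255, 255, 255, 255, 245, 180, 121, 97, 175, 161, 124] after [254, 254, 254, 254, 254, 254, 254, 254, 255, 255, 236, 157, 123, 179, 159, 121]
scene -0.06 (308, 172) exp [-0.08  1.  ] col before [255, 255, 254, 254, 254, 254, 254, 255, 255, 238, 161, 112, 134, 177, 149, 118] after [254, 254, 254, 254, 254, 254, 254, 255, 255, 254, 217, 145, 130, 173, 148, 119]
side 0.09 (262, 201) exp [-0.    1.04] col before [245, 245, 245, 245, 245, 245, 245, 245, 245, 245, 245, 245, 245, 245, 245, 245] after [245, 245, 245, 245, 245, 245, 245, 245, 245, 245, 245, 245, 245, 245, 245, 245]
side 0.06 (263, 194) exp [-0.    1.03] col before [244, 244, 244, 244, 244, 244, 244, 244, 244, 243, 244, 243, 244, 244, 243, 244] after [244, 244, 245, 244, 244, 244, 244, 244, 244, 244, 244, 244, 244, 244, 244, 243]
side -0.09 (264, 160) exp [-0.    1.01] col before [111, 231, 243, 244, 244, 244, 244, 243, 243, 243, 243, 244, 244, 244, 243, 244] after [81, 191, 239, 244, 244, 244, 244, 243, 243, 244, 243, 244, 244, 243, 244, 244]
side -0.06 (264, 166) exp [-0.    1.02] col before [244, 243, 243, 243, 243, 244, 244, 244, 243, 244, 243, 243, 243, 243, 242, 233] after [244, 243, 243, 244, 243, 244, 244, 243, 244, 244, 244, 244, 244, 243, 243, 243]
```

The lid has come down about 3 mm and the gap closed, so the latch has clamped and the lever has snapped. I confirm gently that it lies home, then withdraw.

>>> {"op": "send_rows", "data": {"steps": [{"dp":[-2,-0.3,2.3],"roll":0,"jaw":0},{"dp":[-3.9,-0.6,4.6],"roll":0,"jaw":0},{"dp":[-3.9,-0.6,4.6],"roll":0,"jaw":0}]}}

```text
time_s: 45.1
tcp_pos: [0.4555, 0.0887, 0.0536]
eef_rot: [153.0, 34.7, 172.5]
contact_force: [-0.4, 0.6, 0.5]
gripper_width: 0.0003
gripper_force: 0.3
```

>>> {"op": "send_rows", "data": {"steps": [{"dp":[-0.7,-0.2,0.7],"roll":0,"jaw":0},{"dp":[-1.4,-0.3,1.4],"roll":0,"jaw":0},{"dp":[-1.4,-0.3,1.4],"roll":0,"jaw":0}]}}

```text
time_s: 45.48
tcp_pos: [0.4562, 0.0889, 0.0531]
eef_rot: [153.0, 34.7, 172.6]
contact_force: [-9.9, -2.1, 6.7]
gripper_width: 0.0003
gripper_force: 5.5
```

>>> {"op": "send_rows", "data": {"steps": [{"dp":[6,1,-6],"roll":0,"jaw":0},{"dp":[10,4,-20],"roll":0,"jaw":0},{"dp":[10,10,-40],"roll":0,"jaw":0},{"dp":[6,10,-60],"roll":0,"jaw":0},{"dp":[0,-5,-75],"roll":0,"jaw":0}]}}

```text
time_s: 46.1
tcp_pos: [0.4153, 0.0563, 0.1077]
eef_rot: [153.0, 34.9, 172.7]
contact_force: [1.2, 0.2, 0.3]
gripper_width: 0.0007
gripper_force: 0.0
```

>>> {"op": "send_rows", "data": {"steps": [{"dp":[-8,-18,-20],"roll":0,"jaw":0},{"dp":[-40,-20,-55],"roll":0,"jaw":0},{"dp":[-75,-24,-90],"roll":0,"jaw":0},{"dp":[-75,-24,-90],"roll":0,"jaw":0}]}}

```text
time_s: 46.6
tcp_pos: [0.4316, -0.0102, 0.2102]
eef_rot: [153.1, 35.2, 172.5]
contact_force: [-0.2, 2.0, 0.1]
gripper_width: 0.0003
gripper_force: 0.0
```

```bash
python3 - <<'E'
from plan import *
import pickle
tilt()
c=cap("scene");b=cap("side")
c7=pickle.load(open("c7.pkl","rb"))[0];c0=pickle.load(open("c0.pkl","rb"))
g=lambda i:cv2.cvtColor(i,6).astype(int)
for yo in(.09,.06): 
    u,v=proj(c,M+yo*Y+Z*.15)[0].astype(int);print(g(c["image"])[v:v+8,u],g(c7["image"])[v:v+8,u])
# jars/mug unchanged?
for n,q,x in(("jar1",c,(213,222,235,262)),("jar2",c,(185,198,208,238)),("mug",c,(312,128,334,150))):
    a=g(q["image"])[x[1]:x[3],x[0]:x[2]];o=g(c0["scene"]["image"])[x[1]:x[3],x[0]:x[2]];print(n,np.abs(a-o).mean().round(1))
# lever home: pixels where stuck-out lever would show are background?
for L in(0,.6,1.1): print(L,[q["image"][int(p[1]+.5),int(p[0]+.5)].tolist() for q in(c,b) for p in[proj(q,M+X*(-.0225-.045*np.sin(L))+Z*(.09-.045*np.cos(L)))[0]]])
E
```

```text
46.6 [ 0.4316 -0.0102  0.2102] [153.1  35.2 172.5] F [-0.2  2.   0.1] [ -2.1 -13.4 -37.6 -42.6 -36.5 -58.3] 0.0003 0.0
tilt fwd 40.3 lat 22.0 ydir.X -0.006
[255 255 248 194 127 155 180 145] [255 255 251 199 131 158 183 146]
[255 255 252 202 133 149 179 147] [255 255 252 206 136 146 179 149]
jar1 1.5
jar2 1.4
mug 63.3
0 [[106, 99, 97], [97, 93, 94]]
0.6 [[20, 20, 20], [41, 39, 39]]
1.1 [[23, 22, 23], [43, 47, 45]]
```

```bash
python3 -c "
from h import *
print(r.close_job())"
```

```text
the job is handed in; nothing more can be done
None
```

The lid is closed on its seal, the loop is hooked in the keeper, and the lever was pushed past centre and felt home, so the lid is clamped. I handed the job in at about 46.6 s with the robot clear. Both spice jars are unchanged in the camera view; the mug check gave no clear result, but the arm stayed well above it.

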